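# Clamp a cork with the eccentric cam

## Robot

A 6-joint arm with a two-finger parallel gripper is mounted at the origin on a cart in front of the work surface, level with it; the furniture and walls round the work are solid. World frame = base frame: x ahead of the robot, y to its left, z up, the work surface at z = 0. Lengths are in mm, angles in rad, forces in N, time in s.
With the tool pointing down it reaches from about 300 to 775 mm from the base axis. Payload 14.6 kg.
Tool frame: the origin (TCP) lies between the finger pads; the fingertips stand 19 mm ahead of it and the grasp point (between the pads) is the TCP; x points along the fingers, y is the direction in which the jaws open and shut, and the axes are right-handed (so a half turn about x gives the same grasp; the last joint's range is limited). The gripper opens to 94 mm and grips with 3 to 60 N. Pads are 16 mm wide; open, the fingers measure 119 mm over their backs; the gripper's body (75 mm by 177 mm) begins 78 mm behind the grasp point.
Start: joints at [1.086, 0.3, 1.521, -0, 1.321, -0.067], TCP at [223.159, 502.682, 224.446] pointing down, gripper open.
Joint ranges: [-3.03, 3.03], [-0.79, 2.21], [0.23, 2.52], [-1.04, 4.18], [0, 3.07], [-2.55, 2.55]. Speed limits (rad/s): [2.22, 2.22, 2.57, 3.14, 3.14, 3.14].

## Interface

Orientations are given as [roll, pitch, yaw] about the fixed x, y, z axes, in that order (R = Rz(yaw) Ry(pitch) Rx(roll)).
In Python, from cell import manip gives the robot as it stands.
- The arm moves only by the tool jog_arm, never from a script. Its argument "series" is one flat list of numbers, 7 for each row, row after row: the turn, a rotation vector about the world's x, y, z in rad, then the shift along the world's x, y, z in m, then the opening, from -1 (shut) to 1 (fully open). A call has 1 to 20 rows; each row is the pose to reach, as a shift and turn from the pose commanded when the call began; what a row does not reach only later rows make up. A row lasts 1/8 s, in which the tool goes at most 62.5 mm and 10.7 degrees, less where a joint would pass 70% of its speed; a pose out of reach is approached as far as the arm can. A call with a gripper value outside its range is refused whole. The fingers move at their own pace and stop on an object; "squeeze" is the grip in N (left out, the last holds). Time passes only in rows, so rows that repeat a pose let the fingers close. It gives the time, the measured TCP pose, the force and the opening at its end, in the units of the state.
- manip.read_state(): the state, without advancing time (a new reading comes with each control period).
- manip.camera(name): name is "side" or "top" or "wrist"; returns a dict with "color" (384x512x3 uint8, blue, green, red), "range_z" (384x512 float32, mm along the optical axis (not along the pixel's ray), 0 where there is no reading), "fx", "fy", "cx", "cy" (pixels), "D" ([k1, k2, p1, p2, k3] as OpenCV has them; the pictures are not rectified), "pose" (4x4, takes a point from camera to world coordinates); the wrist camera has in their place "mount" (4x4, takes a point from camera to tool coordinates, whose origin is the TCP and whose axes are the tool frame's). Camera axes: x right, y down, z forward; pixel columns grow to the right and rows downward; lengths in mm; the calibration is good to about 2 mm. A picture is of the moment at which its call begins: read the wrist's pose just before it.
- manip.sign_off(): hands the job in, once; it reports no verdict.
The state is a dict: "clock": time; "joints": joint angles; "qd": joint speeds; "effort": joint torques, N m; "eef_pos": TCP position; "eef_rot": TCP orientation; "wrist_force": force on the tool from outside, world axes, zero at the start; "moment": the same for the moment, N m; "finger_gap": finger opening in mm.
Only numpy, scipy, OpenCV 4.12 (cv2) and the standard library are available. Lean on these libraries where they do the work, as an engineer would, in place of code of your own. Each camera call takes 0.05 s, during which the arm holds its last target.

## Task

Stand the red-topped cork upright, red end up, in the cork-slitting jig between the brass cam and the V-jaw, let go of it, then turn the black knob clockwise until the cam's lobe nips the cork into the jaw with about 10 N (firm, but over 20 N bruises it), ready for slitting. Leave the knob there, and leave the other corks and bar things where they are.

Things in the scene. Friction and masses are not known exactly. Their poses are not given: they have to be found in the camera images.
- clamp: Cork-slitting jig fixed to the worktop: wooden base plate 104 x 156 mm (x, y), 8 mm thick. Origin: centre of its underside. Along its own y, in order: brass cam with black T-knob, vertical pivot at (+14, -29) mm; the cork's place on the centre line x = 0; a white plastic 90-degree V-jaw open towards the cam, mouth 31 mm wide; a steel post at y = +69 mm (top 30 mm high). Tops of cam and jaw: 22 mm.
- cork_place (a point): Point on top of the jig's base, on its centre line, at (0, +6, 8) mm in the clamp's frame: a cork set down upright here while the cam is still turned back always goes in clear of jaw and cam; the turning cam then pushes it home into the V.
- jaw_home (a point): Nominal centre of the foot of a 24 mm cork resting home in the V-jaw, (0, +13, 8) mm in the clamp's frame. The true place is off by up to 4 mm either way along the clamp's y: the jaw is set anew for each job, and this is not measured. The jaw is sprung and yields along +y, up to 7 mm, at about 6 N per mm.
- knob (a joint): Angle of knob and cam, rad, 0 to 2.6, grows clockwise seen from above; starts at 0.4 to 0.6. The cam meets a cork that is home somewhere from 1.1 to 1.75; each 0.1 rad after that adds 4 to 6 N of clamping force. Turning the knob takes 0.22 N m by itself (it fades from readings taken at rest) and it stays where left; clamping adds about 0.02 N m per N. Turning back eases the clamp.
- knob_grip (a point): Centre of the black T-bar of the knob, on the pivot axis, 75 mm above the worktop. The bar is 14 mm thick, 36 mm long and 26 mm tall (62 to 88 mm above the worktop) on an upright stem 16 mm across; it lies along the clamp's x axis at knob angle 0.4 and turns with the knob.
- cam: Brass eccentric disc of radius 32 mm, smooth rim, 9.5 to 21.5 mm above the worktop, its centre 14 mm off the pivot. Origin on the pivot axis at worktop level. At knob angle 0 its axes are the clamp's and its lobe (red dot) points along the clamp's -y, away from the jaw; turning clockwise brings the lobe round by the clamp's -x side towards the jaw.
- cork_1: The cork to be clamped: cylindrical wine cork 24 mm across and 45 mm tall with a wine-red upper end, standing upright and loose, about 10 g. Origin: centre of its underside; z along it, to the red end.
- cork_2: Bystander, leave alone: plain pale wine cork, a cylinder 24 mm across and 44 mm tall, no red end, standing loose. Origin: centre of the underside.
- cork_3: Bystander, leave alone: mushroom-shaped sparkling-wine cork, 31 mm across and 44 mm tall, standing loose. Origin: centre of the underside.
- jigger: Bystander, leave alone: brass-coloured double-cone measure, 44 mm across and 97 mm tall, standing loose. Origin: centre of the underside.
- wine_stopper: Bystander, leave alone: white bottle stopper with black rings, 33 mm across and 56 mm tall, standing loose. Origin: centre of the underside.
- corkscrew: Bystander, leave alone: folded wooden-handled corkscrew, 28 x 115 x 13 mm, lying loose. Origin: centre of the underside.
- lemon: Bystander, leave alone: yellow lemon, 58 x 80 x 56 mm, lying loose. Origin: centre of the underside.

How it is judged:
By the outcome, as a careful person would: the job done as asked, in the order asked, and still so for the second after the job is handed in, with the robot touching nothing.
It also fails if it takes over 67 s, if anything falls off the work surface, if the arm or the gripper's body presses on something with over 40 N, if the wrist force passes 120 N, or if a joint passes its speed limit or range.

## Working session

There is one attempt and no reset: what is moved stays moved. The work goes in short steps, Python scripts to look and compute and a tool call to move; the robot and the scene stay as the last step left them, time stands still between calls to the robot, and variables do not carry over. Pictures are saved under pics/ and viewed, and the job is handed in when it is done.

Besides the shell and the picture viewer there is one more tool, called after "Request:" as name(argument=value, ...) on one line, values as JSON. jog_arm: Moves the arm, as the interface text tells. Its arguments: {"type":"object","properties":{"series":{"type":"array","items":{"type":"number"}},"squeeze":{"type":"number"}},"required":["series"]}

```bash
ls; mkdir -p pics; python3 - <<'E'
from cell import manip
import cv2,json,numpy as np,pickle
s=manip.read_state();print({k:np.round(v,3).tolist() for k,v in s.items()})
d={}
for n in("side","top","wrist"):
    c=manip.camera(n);d[n]=c;cv2.imwrite(f"pics/{n}0.png",c["color"])
    print(n,c["fx"],c["fy"],c["cx"],c["cy"],c["D"],np.round(c.get("pose",c.get("mount")),3).tolist())
pickle.dump((s,d),open("d0.pkl","wb"))
E
```

```text
pics
{'clock': 0.0, 'joints': [1.086, 0.301, 1.522, -0.0, 1.321, -0.067], 'qd': [-0.0, -0.001, 0.001, -0.001, -0.001, 0.001], 'effort': [-0.002, -53.179, -35.275, 0.071, 0.024, -0.0], 'eef_pos': [223.05, 502.458, 223.846], 'eef_rot': [-1.628, 1.57, -2.046], 'wrist_force': [-0.265, -0.484, -0.091], 'moment': [-0.012, 0.016, 0.013], 'finger_gap': 93.835}
side 487.72497208661525 487.72497208661525 257.3979662674024 194.11421854459869 [-0.14764157  0.          0.          0.          0.        ] [[0.268, -0.552, 0.79, -731.056], [-0.964, -0.158, 0.216, -432.731], [0.006, -0.819, -0.574, 940.121], [0.0, 0.0, 0.0, 1.0]]
top 446.78973523742087 446.78973523742087 248.3167864204466 187.7053652445983 [-0.09727426  0.          0.          0.          0.        ] [[0.008, -0.988, 0.151, 256.532], [-1.0, -0.007, 0.006, -126.521], [-0.005, -0.151, -0.989, 1385.726], [0.0, 0.0, 0.0, 1.0]]
wrist 270.1404765204228 270.1404765204228 258.7217352600834 188.60474611044663 [-0.04225866  0.          0.          0.          0.        ] [[0.001, -0.253, 0.968, -160.417], [1.0, 0.001, -0.001, 0.952], [-0.001, 0.968, 0.253, -73.178], [0.0, 0.0, 0.0, 1.0]]
```

View pics/side0.png

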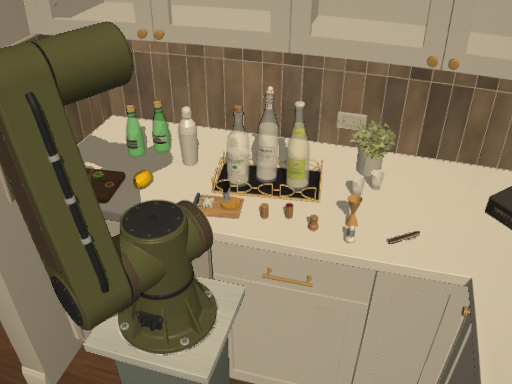

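View pics/top0.png

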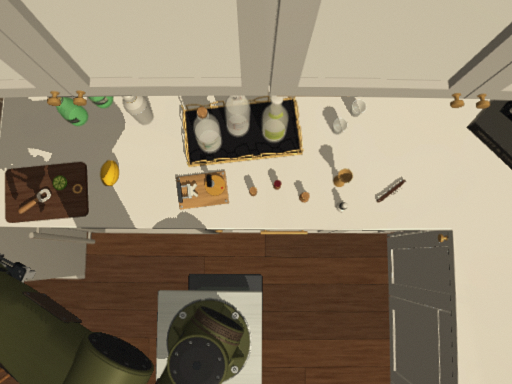

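View pics/wrist0.png

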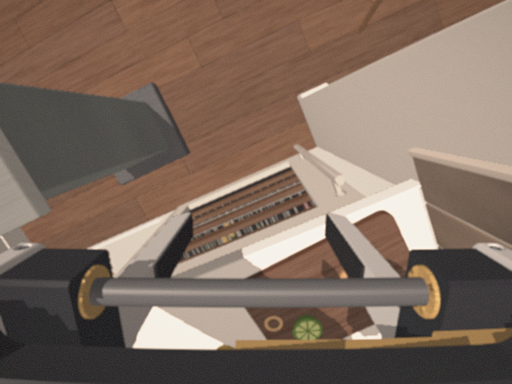

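```bash
cat > h.py <<'E'
import numpy as np,cv2,pickle
def px2w(c,u,v,z=None,pose=None):
    """pixel -> world at height z, or by depth if z None"""
    K=np.array([[c["fx"],0,c["cx"]],[0,c["fy"],c["cy"]],[0,0,1.]])
    x,y=cv2.undistortPoints(np.array([[[u,v]]],float),K,np.array(c["D"]))[0,0]
    T=c["pose"] if pose is None else pose
    r=T[:3,:3]@[x,y,1]; o=T[:3,3]
    if z is None:
        return o+r*c["range_z"][int(round(v)),int(round(u))]
    return o+r*(z-o[2])/r[2]
def w2px(c,p,pose=None):
    K=np.array([[c["fx"],0,c["cx"]],[0,c["fy"],c["cy"]],[0,0,1.]])
    T=np.linalg.inv(c["pose"] if pose is None else pose)
    q=np.atleast_2d(p)@T[:3,:3].T+T[:3,3]
    return cv2.projectPoints(q.reshape(-1,1,3),np.zeros(3),np.zeros(3),K,np.array(c["D"]))[0][:,0]
def Rw(s):
    a,b,g=s["eef_rot"]
    from scipy.spatial.transform import Rotation as R
    return R.from_euler("xyz",[a,b,g]).as_matrix()
def wpose(c,s):
    T=np.eye(4);T[:3,:3]=Rw(s);T[:3,3]=s["eef_pos"];return T@c["mount"]
def crop(img,x0,y0,x1,y1,k,name):
    cv2.imwrite(name,cv2.resize(img[y0:y1,x0:x1],None,fx=k,fy=k,interpolation=cv2.INTER_CUBIC))
E
python3 - <<'E'
from h import *
s,d=pickle.load(open("d0.pkl","rb"))
crop(d["top"]["color"],170,160,320,220,5,"pics/topc.png")
crop(d["side"]["color"],190,180,340,240,5,"pics/sidec.png")
print(Rw(s).round(3))
E
```

```text
[[-0.001  0.406  0.914]
 [-0.001  0.914 -0.406]
 [-1.    -0.001 -0.   ]]
```

View pics/topc.png

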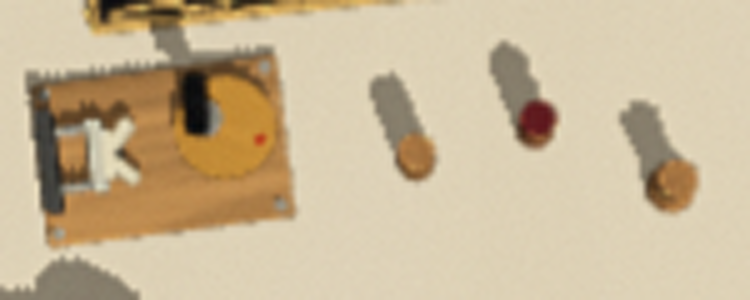

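View pics/sidec.png

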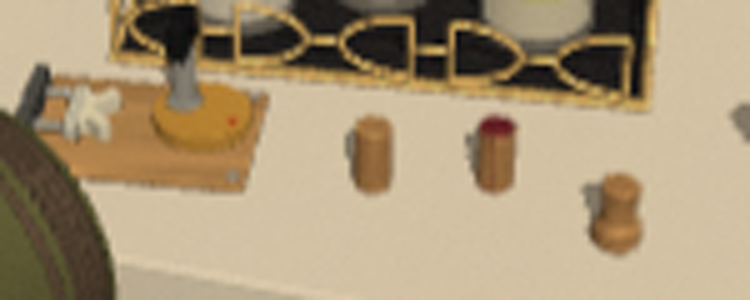

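```bash
python3 - <<'E'
from h import *
s,d=pickle.load(open("d0.pkl","rb"))
c=d["top"];f=lambda x,y:((x+.5)/5-.5+170,(y+.5)/5-.5+160)
for n,x,y,z in [("TL",28,72,8),("TR",273,50,8),("BR",293,213,8),("BL",48,243,8),("red",538,118,45),("plain",417,153,44),("mush",673,180,44),("dot",260,140,21.5),("knobend_t",193,73,88),("knobend_b",197,133,88),("v upper tip",130,126,22),("v lower tip",136,184,22),("tray edge l",100,30,0)]:
    u,v=f(x,y); print(n,px2w(c,u,v,z).round(1),px2w(c,u,v).round(1))
c=d["side"];f=lambda x,y:((x+.5)/5-.5+190,(y+.5)/5-.5+180)
print(px2w(c,*f(497,127),45),px2w(c,*f(497,188),0))
for p in [(265,93),(243,190),(60,75)]: print(px2w(c,*f(*p),8))
for u,v in [(207,130),(203,115),(237,115),(273,120)]: print("bottle",px2w(d["top"],u,v).round())
E
```

```text
TL [509.1 111.9   8. ] [ 5.106e+02  1.133e+02 -5.000e-01]
TR [524.1 -42.2   8. ] [526.3 -41.5  -3.4]
BR [421.1 -56.3   8. ] [421.6 -56.1   3.5]
BL [401.2  95.9   8. ] [401.6  96.6   3.7]
red [ 475.9 -206.4   45. ] [ 475.5 -206.2   47.1]
plain [ 454.  -132.9   44. ] [ 454.  -132.9   44.1]
mush [ 438.5 -288.3   44. ] [ 438.4 -288.2   44.9]
dot [464.8 -35.9  21.5] [465.3 -35.7  18. ]
knobend_t [494.4  -0.   88. ] [ 4.937e+02 -4.000e-01  9.160e+01]
knobend_b [458.5  -3.1  88. ] [460.5  -1.9  75.3]
v upper tip [472.9  44.8  22. ] [472.7  44.6  23.4]
v lower tip [436.7  40.2  22. ] [437.3  40.7  17.8]
tray edge l [537.9  68.3   0. ] [536.5  67.3   7. ]
[ 471.87677072 -205.8345887    45.        ] [ 4.68812251e+02 -2.08518469e+02  1.13686838e-13]
[516.53922151 -41.2905213    8.        ]
[413.09519242 -58.45456717   8.        ]
[498.63928995  95.97708752   8.        ]
bottle [598.  -5. 199.]
bottle [611.  -3. 290.]
bottle [639. -87. 205.]
bottle [ 628. -186.  197.]
```

```bash
cat >> h.py <<'E'
def cloud(c,pose=None):
    K=np.array([[c["fx"],0,c["cx"]],[0,c["fy"],c["cy"]],[0,0,1.]])
    v,u=np.mgrid[0:384,0:512]
    n=cv2.undistortPoints(np.stack([u.ravel(),v.ravel()],1).astype(float)[:,None],K,np.array(c["D"]))[:,0]
    T=c["pose"] if pose is None else pose
    z=c["range_z"].ravel()
    P=np.c_[n*z[:,None],z]@T[:3,:3].T+T[:3,3]
    P[z<=0]=np.nan
    return P
E
python3 - <<'E'
from h import *
s,d=pickle.load(open("d0.pkl","rb"))
P=np.vstack([cloud(d["side"]),cloud(d["top"])])
P=P[~np.isnan(P[:,0])]
for lo,hi in [(10,60),(60,110),(110,160),(160,210),(210,260),(260,320),(320,450),(450,700)]:
    Q=P[(P[:,2]>lo)&(P[:,2]<hi)&(P[:,0]>420)&(P[:,0]<720)&(abs(P[:,1]+50)<250)]
    print(lo,hi,len(Q))
    for y in range(-300,200,25):
        q=Q[(Q[:,1]>=y)&(Q[:,1]<y+25)]
        if len(q)>2: print("   y",y,"xmin",np.sort(q[:,0])[:3].round(), "xmax",q[:,0].max().round(),len(q))
E
```

```text
10 60 4040
   y -300 xmin [421. 421. 422.] xmax 673.0 259
   y -275 xmin [569. 570. 571.] xmax 719.0 135
   y -250 xmin [567. 567. 567.] xmax 703.0 136
   y -225 xmin [447. 458. 459.] xmax 627.0 278
   y -200 xmin [460. 463. 464.] xmax 621.0 197
   y -175 xmin [558. 559. 559.] xmax 716.0 144
   y -150 xmin [436. 439. 439.] xmax 719.0 213
   y -125 xmin [442. 443. 443.] xmax 698.0 205
   y -100 xmin [551. 551. 551.] xmax 640.0 197
   y -75 xmin [428. 430. 431.] xmax 651.0 175
   y -50 xmin [421. 421. 421.] xmax 704.0 364
   y -25 xmin [420. 421. 421.] xmax 719.0 488
   y 0 xmin [421. 421. 424.] xmax 718.0 280
   y 25 xmin [420. 421. 421.] xmax 608.0 195
   y 50 xmin [420. 423. 426.] xmax 720.0 304
   y 75 xmin [420. 421. 421.] xmax 720.0 364
   y 100 xmin [445. 455. 464.] xmax 499.0 14
   y 175 xmin [671. 672. 672.] xmax 706.0 90
60 110 1468
   y -275 xmin [691. 694. 697.] xmax 697.0 3
   y -250 xmin [619. 622. 623.] xmax 656.0 62
   y -225 xmin [606. 608. 608.] xmax 630.0 137
   y -200 xmin [604. 605. 605.] xmax 619.0 132
   y -175 xmin [611. 613. 613.] xmax 641.0 87
   y -125 xmin [
[... 2538 characters left out ...]
98.0 1095
   y -175 xmin [581. 583. 584.] xmax 616.0 1076
   y -150 xmin [581. 581. 582.] xmax 598.0 1091
   y -125 xmin [581. 581. 582.] xmax 645.0 906
   y -100 xmin [582. 582. 583.] xmax 720.0 889
   y -75 xmin [582. 584. 584.] xmax 720.0 889
   y -50 xmin [583. 584. 584.] xmax 720.0 906
   y -25 xmin [580. 581. 582.] xmax 720.0 887
   y 0 xmin [583. 583. 583.] xmax 720.0 902
   y 25 xmin [580. 583. 583.] xmax 720.0 873
   y 50 xmin [583. 584. 584.] xmax 720.0 880
   y 75 xmin [582. 583. 583.] xmax 720.0 865
   y 100 xmin [581. 583. 583.] xmax 720.0 858
   y 125 xmin [582. 583. 584.] xmax 720.0 863
   y 150 xmin [581. 582. 582.] xmax 720.0 855
   y 175 xmin [581. 583. 583.] xmax 720.0 851
```

Request:
jog_arm(series=[0, 0, -0.18, 0.02, -0.06, 0.01, 1, 0, 0, -0.36, 0.04, -0.12, 0.02, 1, 0, 0, -0.54, 0.06, -0.18, 0.02, 1, 0, 0, -0.72, 0.08, -0.24, 0.02, 1, 0, 0, -0.9, 0.1, -0.3, 0.02, 1, 0, 0, -1.03, 0.12, -0.36, 0.02, 1, 0, 0, -1.03, 0.14, -0.42, 0.02, 1, 0, 0, -1.03, 0.17, -0.48, 0.02, 1, 0, 0, -1.03, 0.19, -0.54, 0.02, 1, 0, 0, -1.03, 0.21, -0.6, 0.02, 1, 0, 0, -1.03, 0.23, -0.66, 0.02, 1, 0, 0, -1.03, 0.251, -0.709, 0.02, 1, 0, 0, -1.03, 0.251, -0.709, 0, 1, 0, 0, -1.03, 0.251, -0.709, 0, 1, 0, 0, -1.03, 0.251, -0.709, 0, 1])

```text
clock: 2.02
eef_pos: [474.2, -205.8, 225.2]
eef_rot: [1.131, 1.57, -0.316]
wrist_force: [0.9, 0.0, -0.2]
finger_gap: 94.1
```

```bash
cat > snap.py <<'E'
import sys
from cell import manip
from h import *
tag=sys.argv[1]
d={}
s=manip.read_state()
for n in sys.argv[2:]:
    if n=="wrist": s=manip.read_state()
    c=manip.camera(n);d[n]=c;cv2.imwrite(f"pics/{n}{tag}.png",c["color"])
pickle.dump((s,d),open(f"d{tag}.pkl","wb"))
print({k:np.round(v,3).tolist() for k,v in s.items()})
print(Rw(s).round(3))
E
python3 snap.py 1 wrist top side
python3 - <<'E'
from h import *
s,d=pickle.load(open("d1.pkl","rb"))
crop(d["top"]["color"],170,140,320,240,5,"pics/topc1.png")
E
```

```text
{'clock': 2.025, 'joints': [-0.48, 0.225, 1.613, 0.0, 1.302, -0.604], 'qd': [0.006, -0.012, -0.005, -0.002, -0.003, -0.002], 'effort': [-0.611, -47.083, -34.434, 0.036, 0.028, -0.003], 'eef_pos': [474.213, -205.78, 225.169], 'eef_rot': [1.131, 1.57, -0.316], 'wrist_force': [0.872, 0.027, -0.214], 'moment': [-0.048, 0.079, -0.017], 'finger_gap': 94.105}
[[ 0.001  0.992  0.123]
 [-0.     0.123 -0.992]
 [-1.     0.     0.   ]]
```

View pics/wrist1.png

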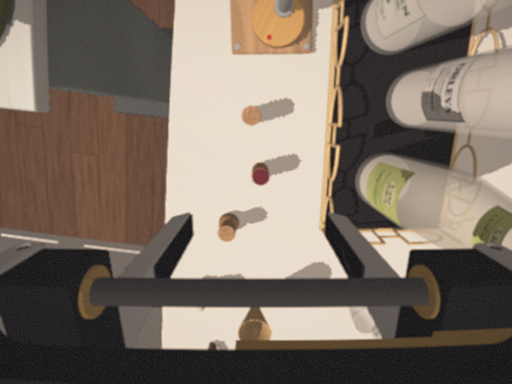

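View pics/side1.png

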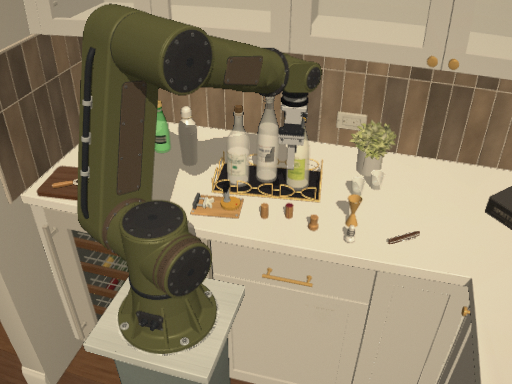

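```bash
python3 - <<'E'
from h import *
s,d=pickle.load(open("d1.pkl","rb"))
c=d["wrist"];T=wpose(c,s);print(T[:3,3].round())
crop(c["color"],210,70,340,240,4,"pics/wc1.png")
for u,v,z in [(261,175,45),(261,165,0)]: print(px2w(c,u,v,z,T).round(1))
P=cloud(c,T)
for n,x,y,h in [("red",474,-206,45),("plain",454,-133,44),("m",438,-288,44)]:
    q=P[(abs(P[:,2]-h)<5)&(np.hypot(P[:,0]-x,P[:,1]-y)<30)]
    print(n,len(q),q.mean(0).round(1),q.min(0).round(1),q.max(0).round(1))
for t in "0","1":
  s,d=pickle.load(open(f"d{t}.pkl","rb"))
  for k in ("side","top"):
   P=cloud(d[k])
   for n,x,y,h in [("red",474,-206,45)]:
    q=P[(abs(P[:,2]-h)<4)&(np.hypot(P[:,0]-x,P[:,1]-y)<30)]
    if len(q):print(t,k,n,len(q),q.mean(0).round(1),q.min(0).round(1),q.max(0).round(1))
E
```

```text
[ 466. -132.  386.]
[ 477.3 -202.6   45. ]
[ 477.  -197.3    0. ]
red 264 [ 476.  -203.8   44.7] [ 464.3 -215.9   40.2] [ 487.8 -192.7   46.5]
plain 308 [ 455.  -129.8   44.4] [ 443.3 -141.2   42.2] [ 466.8 -118.1   47. ]
m 250 [ 439.5 -288.6   43.8] [ 427.3 -301.6   39.1] [ 451.4 -277.2   45.9]
0 side red 21 [ 472.6 -205.3   43.3] [ 462.8 -217.2   41.2] [ 484.6 -195.5   46.4]
0 top red 42 [ 476.1 -207.3   45.4] [ 464.5 -218.    41.5] [ 486.1 -196.5   48.7]
1 side red 20 [ 471.4 -205.1   43.5] [ 462.8 -216.4   41.4] [ 483.  -195.7   46.9]
```

View pics/wc1.png

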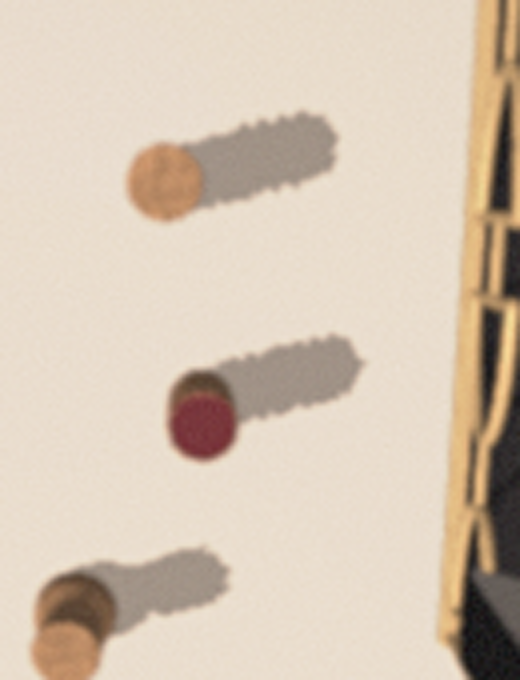

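Request:
jog_arm(series=[0, 0, 0, 0.002, 0.001, -0.05, 1, 0, 0, 0, 0.002, 0.001, -0.1, 1, 0, 0, 0, 0.002, 0.001, -0.15, 1, 0, 0, 0, 0.002, 0.001, -0.18, 1, 0, 0, 0, 0.002, 0.001, -0.188, 1, 0, 0, 0, 0.002, 0.001, -0.188, 1, 0, 0, 0, 0.002, 0.001, -0.188, -0.6, 0, 0, 0, 0.002, 0.001, -0.188, -0.6, 0, 0, 0, 0.002, 0.001, -0.188, -0.6, 0, 0, 0, 0.002, 0.001, -0.188, -0.6, 0, 0, 0, 0.002, 0.001, -0.188, -0.6, 0, 0, 0, 0.002, 0.001, -0.188, -0.6], squeeze=10)

```text
clock: 3.68
eef_pos: [476.1, -205.3, 36.4]
eef_rot: [-2.297, 1.571, 2.538]
wrist_force: [0.4, -0.6, 0.5]
finger_gap: 37.3
```

```bash
python3 snap.py 2 wrist side; python3 - <<'E'
from h import *
s,d=pickle.load(open("d2.pkl","rb"))
crop(d["side"]["color"],190,150,340,240,5,"pics/sidec2.png")
E
```

```text
{'clock': 3.675, 'joints': [-0.478, 0.472, 1.772, 0.0, 0.898, -0.601], 'qd': [0.001, 0.0, -0.001, -0.002, 0.0, 0.001], 'effort': [-0.001, -54.537, -27.004, 0.041, 0.057, 0.0], 'eef_pos': [476.147, -205.311, 36.423], 'eef_rot': [-2.297, 1.571, 2.538], 'wrist_force': [0.362, -0.614, 0.458], 'moment': [-0.063, 0.052, -0.038], 'finger_gap': 37.306}
[[-0.     0.992  0.123]
 [ 0.     0.123 -0.992]
 [-1.    -0.    -0.   ]]
```

View pics/wrist2.png

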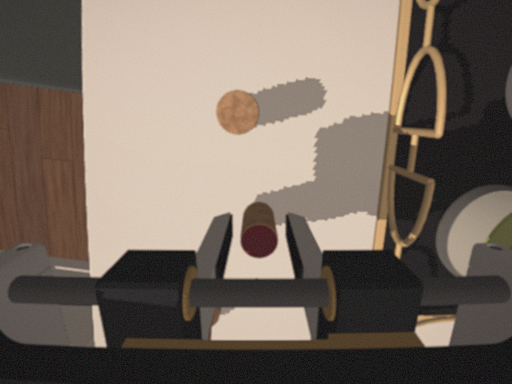

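View pics/sidec2.png

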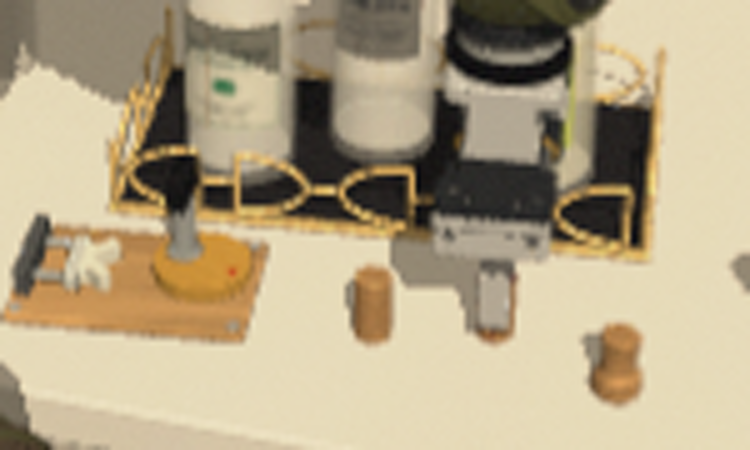

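```bash
python3 - <<'E'
from h import *
s,d=pickle.load(open("d2.pkl","rb"))
c=d["wrist"];T=wpose(c,s)
print(px2w(c,259,240,45,T),px2w(c,259,240,None,T))
E
```

```text
[ 476.63513993 -203.55920041   45.        ] [ 476.60174489 -203.29342852   45.56224874]
```

Request:
jog_arm(series=[0, 0, 0, 0, 0, 0, -0.6, 0, 0, 0, 0, 0, 0, -0.8, 0, 0, 0, 0, 0, 0, -0.8, 0, 0, 0, 0, 0, 0, -0.8], squeeze=12)

```text
clock: 4.28
eef_pos: [476.1, -205.3, 36.4]
eef_rot: [-2.245, 1.571, 2.59]
wrist_force: [-0.9, 0.5, -0.5]
finger_gap: 23.4
```

Request:
jog_arm(series=[0, 0, 0, 0, 0, 0.03, -0.8, 0, 0, 0, 0, 0, 0.09, -0.8, 0, 0, 0, 0, 0.03, 0.15, -0.8, 0, 0, 0, -0.005, 0.08, 0.18, -0.8, 0, 0, 0, -0.012, 0.13, 0.185, -0.8, 0, 0, 0, -0.012, 0.15, 0.185, -0.8, 0, 0, 0, -0.012, 0.15, 0.185, -0.8, 0, 0, 0, -0.012, 0.15, 0.185, -0.8])

```text
clock: 5.28
eef_pos: [464.2, -56.0, 221.3]
eef_rot: [-1.233, 1.571, -2.681]
wrist_force: [0.3, -0.6, -0.1]
finger_gap: 23.4
```

```bash
python3 snap.py 3 wrist; python3 - <<'E'
from h import *
s,d=pickle.load(open("d3.pkl","rb"))
cv2.imwrite("pics/w3b.png",cv2.resize(d["wrist"]["color"][0:260,130:400],None,fx=2.2,fy=2.2,interpolation=cv2.INTER_CUBIC))
E
```

```text
{'clock': 5.275, 'joints': [-0.198, 0.118, 1.748, -0.0, 1.275, -0.321], 'qd': [-0.011, 0.005, -0.001, -0.0, 0.0, 0.003], 'effort': [0.945, -42.305, -34.662, 0.089, 0.047, 0.024], 'eef_pos': [464.195, -55.95, 221.332], 'eef_rot': [-1.233, 1.571, -2.681], 'wrist_force': [0.306, -0.625, -0.093], 'moment': [-0.043, 0.056, 0.058], 'finger_gap': 23.443}
[[-0.     0.992  0.122]
 [-0.     0.122 -0.992]
 [-1.    -0.     0.   ]]
```

View pics/w3b.png

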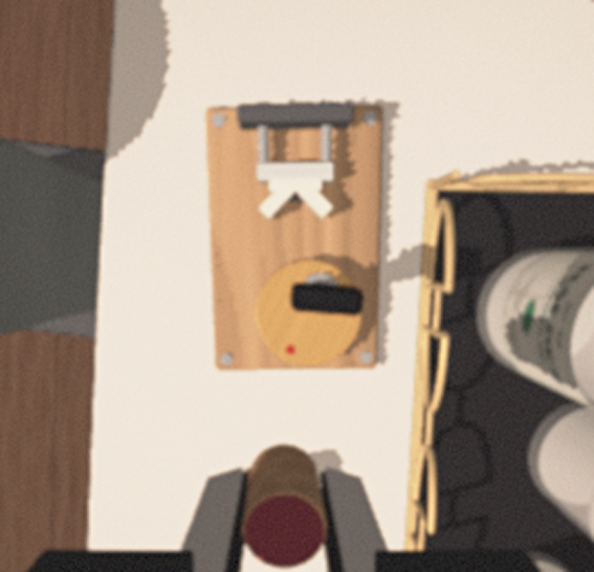

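```bash
python3 - <<'E'
from h import *
s,d=pickle.load(open("d3.pkl","rb"))
c=d["wrist"];T=wpose(c,s)
f=lambda x,y:((x+.5)/2.2-.5+130,(y+.5)/2.2-.5)
R={}
for n,x,y,z in [("TL",208,106,8),("TR",383,103,8),("BR",376,366,8),("BL",218,369,8),("corktop",285,530,229.9),("Vl",266,213,22),("Vr",326,211,22),("apex",295,190,22),("dot",290,350,21.5),("knobl",293,297,88),("knobr",361,300,88)]:
    R[n]=px2w(c,*f(x,y),z,T);print(n,R[n].round(1),px2w(c,*f(x,y),None,T).round(1))
# fit plate
A=np.array([[-52,78],[52,78],[52,-78],[-52,-78.]]);B=np.array([R[k][:2] for k in("TL","TR","BR","BL")])
a=A-A.mean(0);b=B-B.mean(0)
th=np.arctan2((a[:,0]*b[:,1]-a[:,1]*b[:,0]).sum(),(a*b).sum());o=B.mean(0)
M=np.array([[np.cos(th),-np.sin(th)],[np.sin(th),np.cos(th)]])
print("yaw",th,"origin",o,"resid",(A@M.T+o-B).round(1).tolist())
for n,p in [("place",(0,6)),("pivot",(14,-29))]: print(n,M@p+o)
# depth-based: cork top cloud and cam top
P=cloud(c,T)
q=P[(P[:,2]>225)&(P[:,2]<233)&(np.hypot(P[:,0]-464,P[:,1]+55)<14)];print("corktop",len(q),q.mean(0),q.min(0),q.max(0))
E
```

```text
TL [401.2  98.6   8. ] [4.001e+02 1.002e+02 4.000e-01]
TR [501.4 112.7   8. ] [502.3 114.6   0.7]
BR [521.8 -40.1   8. ] [ 5.231e+02 -4.130e+01  3.000e-01]
BL [422.1 -54.4   8. ] [422.1 -54.5   7.6]
corktop [464.9 -54.6 229.9] [465.  -55.  229.1]
Vl [442.   42.6  22. ] [442.   42.6  22.5]
Vr [476.2  48.   22. ] [476.1  47.9  23.1]
apex [457.   57.2  22. ] [457.   57.2  21.8]
dot [465.7 -34.7  21.5] [465.7 -34.6  22.3]
knobl [462.1   0.8  88. ] [462.1   0.7  86.3]
knobr [495.1   3.5  88. ] [495.5   3.4  85.4]
yaw 0.13655018563610116 origin [461.60260307  29.19849607] resid [[-1.7, 0.8], [1.1, 0.8], [2.0, -0.9], [-1.4, -0.7]]
place [460.7858457   35.14264508]
pivot [479.41994475   2.37420977]
corktop 1170 [464.31996752 -53.84411442 229.6155237 ] [451.65001616 -66.38442774 225.01482584] [476.86821502 -42.8045395  232.99080632]
```

Request:
jog_arm(series=[0, 0, 0.01, -0.002, 0.05, 0, -0.8, 0, 0, 0.01, -0.004, 0.089, -0.01, -0.8, 0, 0, 0.01, -0.004, 0.089, -0.06, -0.8, 0, 0, 0.01, -0.004, 0.089, -0.11, -0.8, 0, 0, 0.01, -0.004, 0.089, -0.145, -0.8, 0, 0, 0.01, -0.004, 0.089, -0.165, -0.8, 0, 0, 0.01, -0.004, 0.089, -0.172, -0.8, 0, 0, 0.01, -0.004, 0.089, -0.174, -0.8, 0, 0, 0.01, -0.004, 0.089, -0.174, -0.8])

```text
clock: 6.45
eef_pos: [460.6, 33.5, 48.1]
eef_rot: [1.394, 1.57, -0.044]
wrist_force: [0.1, 0.1, -0.8]
finger_gap: 23.4
```

```bash
python3 snap.py 4 wrist side; python3 - <<'E'
from h import *
s,d=pickle.load(open("d4.pkl","rb"))
crop(d["side"]["color"],190,150,290,230,7,"pics/sidec4.png")
crop(d["wrist"]["color"],130,60,390,280,3,"pics/wc4.png")
E
```

```text
{'clock': 6.45, 'joints': [-0.007, 0.348, 1.924, -0.0, 0.868, -0.139], 'qd': [0.004, -0.005, -0.001, 0.0, -0.0, 0.001], 'effort': [-0.117, -46.297, -26.057, 0.052, -0.023, -0.004], 'eef_pos': [460.59, 33.48, 48.076], 'eef_rot': [1.394, 1.57, -0.044], 'wrist_force': [0.13, 0.067, -0.838], 'moment': [0.005, 0.036, 0.039], 'finger_gap': 23.403}
[[ 0.001  0.991  0.132]
 [-0.     0.132 -0.991]
 [-1.     0.001  0.   ]]
```

View pics/wc4.png

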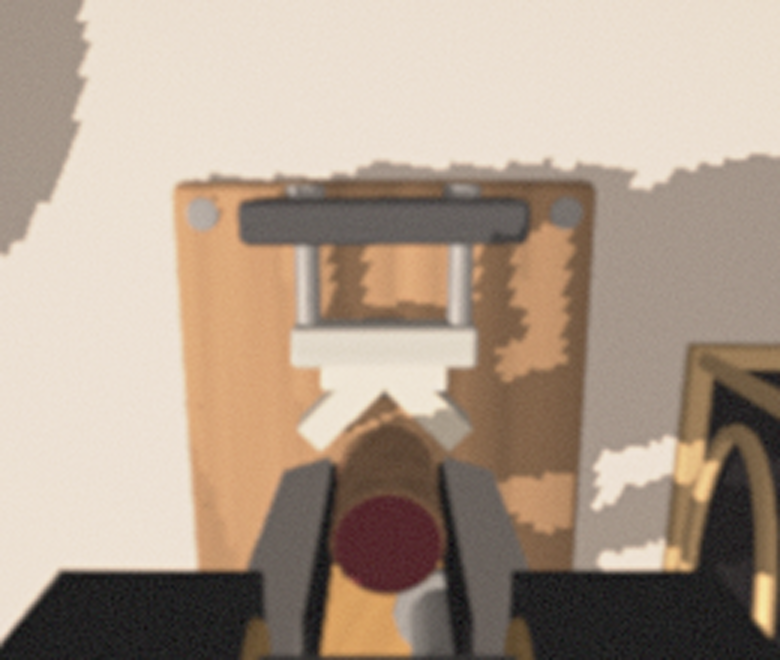

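View pics/sidec4.png

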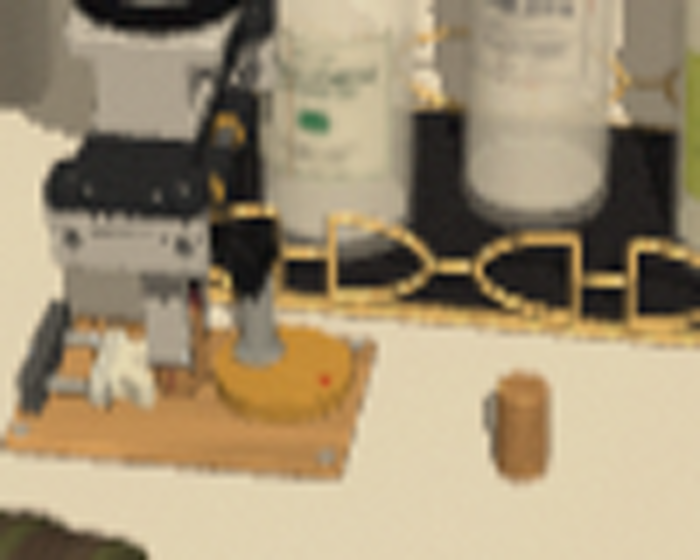

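Request:
jog_arm(series=[0, 0, 0, 0, 0, -0.002, -0.8, 0, 0, 0, 0, 0, -0.0036, -0.8, 0, 0, 0, 0, 0, -0.0036, -0.8, 0, 0, 0, 0, 0, -0.0036, -0.1, 0, 0, 0, 0, 0, -0.0036, -0.1, 0, 0, 0, 0, 0, -0.0036, -0.1, 0, 0, 0, 0, 0, -0.0036, -0.1])

```text
clock: 7.42
eef_pos: [460.1, 33.7, 43.8]
eef_rot: [-1.741, 1.571, 3.104]
wrist_force: [-1.3, -0.1, 0.6]
finger_gap: 42.3
```

```bash
python3 snap.py 5 wrist; python3 - <<'E'
from h import *
s,d=pickle.load(open("d5.pkl","rb"))
crop(d["wrist"]["color"],130,60,390,280,3,"pics/wc5.png")
E
```

```text
{'clock': 7.425, 'joints': [-0.006, 0.356, 1.927, 0.0, 0.859, -0.139], 'qd': [-0.0, 0.001, 0.001, -0.001, -0.001, 0.0], 'effort': [0.003, -47.081, -25.99, 0.054, 0.026, -0.0], 'eef_pos': [460.129, 33.689, 43.801], 'eef_rot': [-1.741, 1.571, 3.104], 'wrist_force': [-1.322, -0.06, 0.605], 'moment': [-0.071, 0.036, 0.007], 'finger_gap': 42.253}
[[-0.     0.991  0.133]
 [ 0.     0.133 -0.991]
 [-1.    -0.    -0.   ]]
```

View pics/wc5.png

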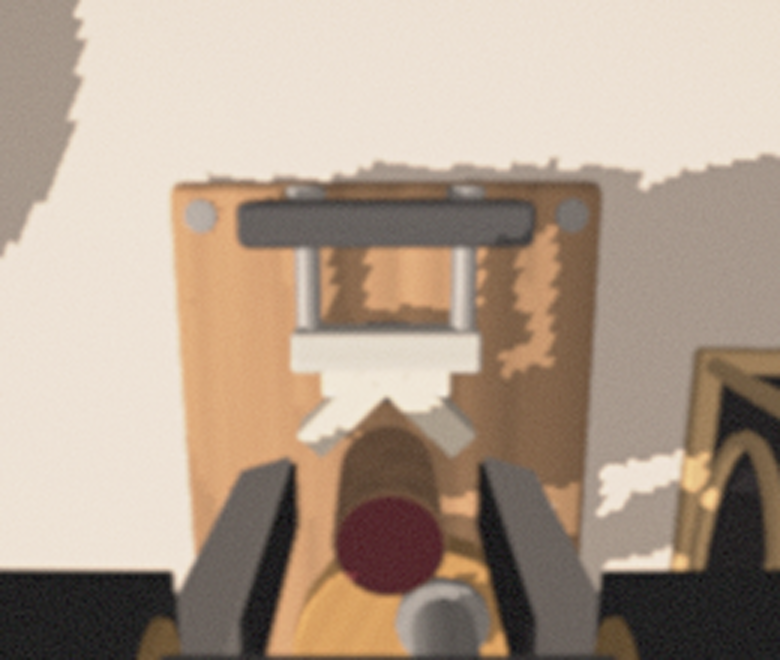

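```bash
python3 - <<'E'
from scipy.spatial.transform import Rotation as R
import numpy as np
j=np.array([np.cos(1.651),np.sin(1.651),0])
for k,a in [(.25,0),(.5,0.),(.75,.2),(1,.4)]:
    r=R.from_rotvec(-a*j)*R.from_rotvec([0,0,1.518*k]);print(k,a,r.as_rotvec().round(3),r.as_matrix()@[0,0,1])
E
```

```text
0.25 0 [0.   0.   0.38] [0. 0. 1.]
0.5 0.0 [0.    0.    0.759] [0. 0. 1.]
0.75 0.2 [-0.099 -0.186  1.135] [-0.19803069 -0.01591693  0.98006658]
1 0.4 [-0.277 -0.343  1.496] [-0.38816652 -0.03119931  0.92106099]
```

Request:
jog_arm(series=[0, 0, 0, 0, 0, 0.03, -0.1, 0, 0, 0, 0, 0, 0.08, -0.1, 0, 0, 0, 0, 0, 0.13, -0.1, 0, 0, 0, 0, 0, 0.16, -0.1, 0, 0, 0, 0, 0, 0.16, -0.1])

```text
clock: 8.1
eef_pos: [460.9, 33.7, 205.7]
eef_rot: [1.44, 1.567, 0.002]
wrist_force: [-0.1, -0.5, -0.8]
finger_gap: 42.2
```

Request:
jog_arm(series=[0, 0, 0.18, 0.002, -0.003, 0, -0.1, 0, 0, 0.36, 0.004, -0.006, 0, -0.1, 0, 0, 0.54, 0.006, -0.01, 0, -0.1, 0, 0, 0.72, 0.008, -0.014, 0, -0.1, -0.04, -0.08, 0.9, 0.01, -0.018, 0, -0.1, -0.08, -0.15, 1.06, 0.012, -0.022, 0, -0.1, -0.14, -0.21, 1.2, 0.014, -0.026, 0, -0.1, -0.2, -0.27, 1.33, 0.016, -0.03, -0.01, -0.1, -0.277, -0.343, 1.496, 0.019, -0.032, -0.03, -0.1, -0.277, -0.343, 1.496, 0.019, -0.032, -0.054, -0.1, -0.277, -0.343, 1.496, 0.019, -0.032, -0.054, -0.1, -0.277, -0.343, 1.496, 0.019, -0.032, -0.054, -0.1])

```text
clock: 9.6
eef_pos: [479.4, 1.7, 150.2]
eef_rot: [-0.0, 1.171, 0.08]
wrist_force: [-0.6, 0.5, -0.7]
finger_gap: 42.5
```

```bash
python3 snap.py 6 wrist side top; python3 - <<'E'
from h import *
s,d=pickle.load(open("d6.pkl","rb"))
crop(d["side"]["color"],150,90,310,230,5,"pics/sidec6.png")
E
```

```text
{'clock': 9.6, 'joints': [-0.112, 0.037, 2.068, 0.123, 0.646, -1.846], 'qd': [0.0, -0.009, -0.008, 0.001, -0.001, -0.003], 'effort': [-0.086, -32.672, -30.435, 0.151, -0.965, -0.018], 'eef_pos': [479.381, 1.709, 150.179], 'eef_rot': [-0.0, 1.171, 0.08], 'wrist_force': [-0.616, 0.53, -0.75], 'moment': [0.046, 0.167, -0.008], 'finger_gap': 42.495}
[[ 0.388 -0.08   0.918]
 [ 0.031  0.997  0.073]
 [-0.921 -0.     0.389]]
```

View pics/wrist6.png

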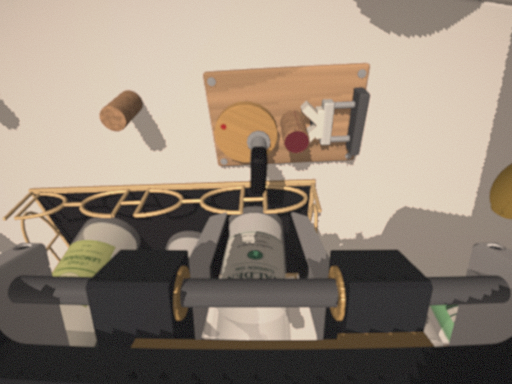

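View pics/sidec6.png

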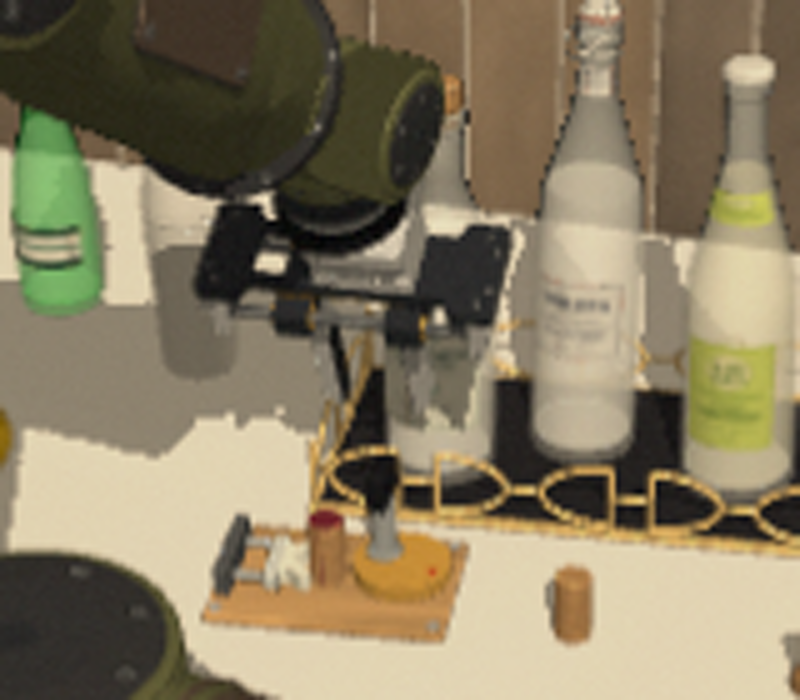

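View pics/top6.png

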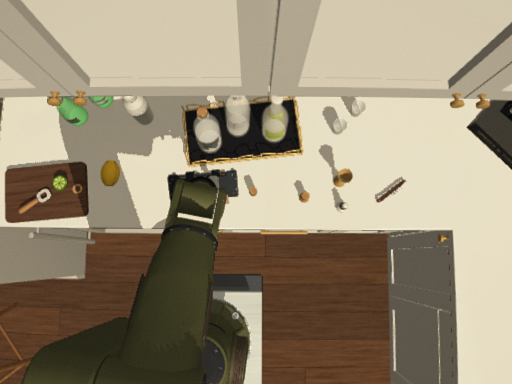

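```bash
python3 - <<'E'
from h import *
s,d=pickle.load(open("d6.pkl","rb"))
c=d["wrist"];T=wpose(c,s)
P=cloud(c,T)
q=P[(P[:,2]>83)&(P[:,2]<93)&(np.hypot(P[:,0]-479,P[:,1]-2)<26)]
print(len(q),q.mean(0),q.min(0),q.max(0))
rect=cv2.minAreaRect(q[:,:2].astype(np.float32));print(rect)
crop(c["color"],190,50,380,210,4,"pics/wc6.png")
E
```

```text
594 [475.8117998    1.45997393  87.14191955] [460.20059321  -5.77420489  83.04066543] [495.65645347   8.86522933  89.33327926]
((477.93511962890625, 1.9316821098327637), (35.202980041503906, 13.714292526245117), 3.5538039207458496)
```

View pics/wc6.png

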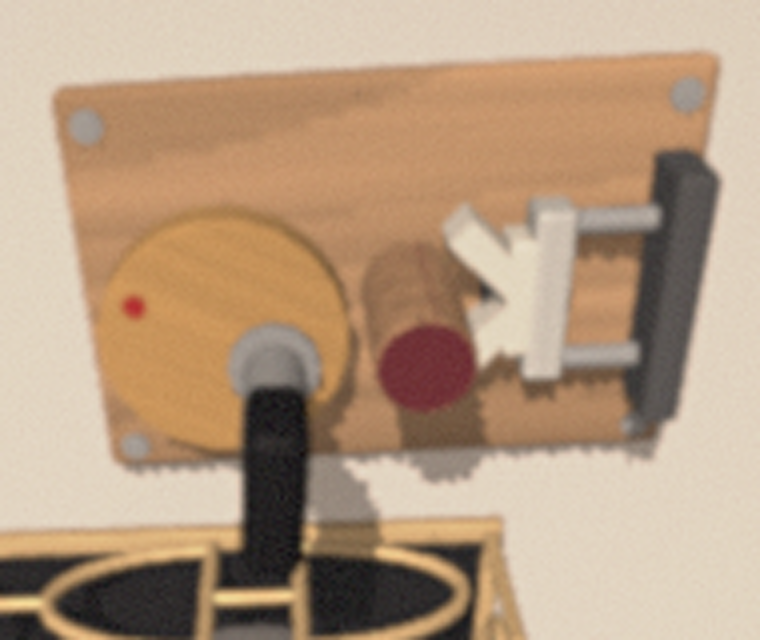

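Request:
jog_arm(series=[0, 0, 0, -0.001, 0, -0.03, -0.1, 0, 0, 0, -0.001, 0, -0.055, -0.1, 0, 0, 0, -0.001, 0, -0.065, -0.1, 0, 0, 0, -0.001, 0, -0.065, -0.1, 0, 0, 0, -0.001, 0, -0.065, -1, 0, 0, 0, -0.001, 0, -0.065, -1, 0, 0, 0, -0.001, 0, -0.065, -1, 0, 0, 0, -0.001, 0, -0.065, -1, 0, 0, 0, -0.001, 0, -0.065, -1, 0, 0, 0, -0.001, 0, -0.065, -1], squeeze=15)

```text
clock: 11.0
eef_pos: [478.5, 1.1, 85.3]
eef_rot: [-0.002, 1.17, 0.077]
wrist_force: [-1.2, -6.5, 3.2]
finger_gap: 14.3
```

```bash
python3 snap.py 7 wrist side; python3 - <<'E'
from h import *
s,d=pickle.load(open("d7.pkl","rb"))
crop(d["side"]["color"],150,90,310,230,5,"pics/sidec7.png")
E
```

```text
{'clock': 11.0, 'joints': [-0.113, 0.158, 2.125, 0.164, 0.47, -1.896], 'qd': [0.002, 0.001, 0.001, -0.001, 0.0, -0.001], 'effort': [3.348, -35.374, -26.258, 0.811, -0.557, -0.13], 'eef_pos': [478.486, 1.128, 85.306], 'eef_rot': [-0.002, 1.17, 0.077], 'wrist_force': [-1.155, -6.454, 3.155], 'moment': [-1.15, 0.209, -0.609], 'finger_gap': 14.268}
[[ 0.389 -0.079  0.918]
 [ 0.03   0.997  0.074]
 [-0.921 -0.001  0.391]]
```

View pics/wrist7.png

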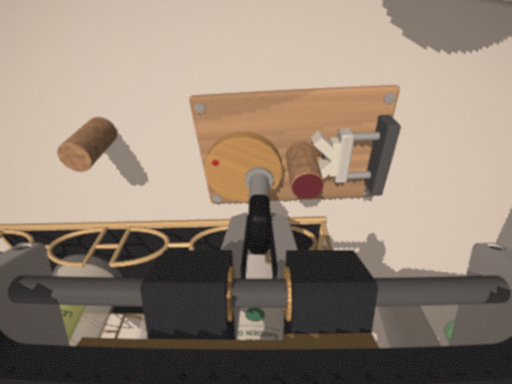

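View pics/sidec7.png

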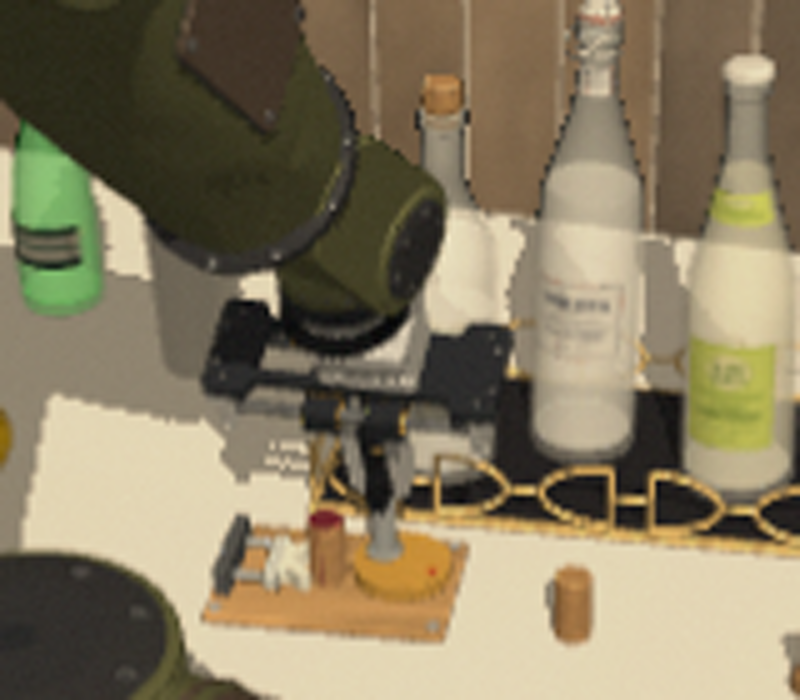

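Request:
jog_arm(series=[0, 0, 0, 0, -0.0006, 0, -1, 0, 0, 0, 0, -0.001, 0, -1, 0, 0, 0, 0, -0.001, 0, -1], squeeze=45)

```text
clock: 11.48
eef_pos: [478.5, 1.0, 85.3]
eef_rot: [0.0, 1.17, 0.081]
wrist_force: [-0.8, 4.6, 6.1]
finger_gap: 13.5
```

```bash
cat > st.py <<'E'
from cell import manip
from h import *
s=manip.read_state()
F=np.array(s["wrist_force"]);M=np.array(s["moment"]);R=Rw(s)
print("t",round(s["clock"],2),"pos",np.round(s["eef_pos"],2),"F",F.round(2),"M",M.round(3),"gap",round(s["finger_gap"],2))
print("tool y yaw",np.arctan2(R[1,1],R[0,1]).round(4),"x axis",R[:,0].round(3),"joints",np.round(s["joints"],2))
for L in (.16,.18,.2): print(L,"Mtcp",(M-np.cross(L*R[:,0],F)).round(3))
E
python3 st.py
```

```text
t 11.47 pos [478.46   1.    85.28] F [-0.81  4.58  6.11] M [ 0.825 -0.039  0.14 ] gap 13.47
tool y yaw 1.6511 x axis [ 0.389  0.031 -0.921] joints [-0.11  0.16  2.12  0.17  0.47 -1.9 ]
0.16 Mtcp [ 0.12   0.221 -0.149]
0.18 Mtcp [ 0.032  0.253 -0.185]
0.2 Mtcp [-0.057  0.286 -0.222]
```

Request:
jog_arm(series=[0, 0, -0.05, 0, 0.0004, 0, -1, 0, 0, -0.12, 0, 0.0004, 0, -1, 0, 0, -0.2, 0, 0.0004, 0, -1, 0, 0, -0.28, 0, 0.0004, 0, -1, 0, 0, -0.36, 0, 0.0004, 0, -1, 0, 0, -0.43, 0, 0.0004, 0, -1, 0, 0, -0.48, 0, 0.0004, 0, -1, 0, 0, -0.5, 0, 0.0004, 0, -1, 0, 0, -0.5, 0, 0.0004, 0, -1, 0, 0, -0.5, 0, 0.0004, 0, -1])

```text
clock: 12.72
eef_pos: [478.5, 1.1, 85.3]
eef_rot: [0.0, 1.17, -0.419]
wrist_force: [-1.2, -0.4, 6.8]
finger_gap: 13.7
```

```bash
python3 st.py; python3 snap.py 8 wrist side; python3 - <<'E'
from h import *
s,d=pickle.load(open("d8.pkl","rb"))
crop(d["side"]["color"],150,90,310,230,5,"pics/sidec8.png")
E
```

```text
t 12.72 pos [478.51   1.11  85.32] F [-1.16 -0.39  6.8 ] M [-0.025 -0.045  0.069] gap 13.66
tool y yaw 1.1513 x axis [ 0.357 -0.159 -0.921] joints [ 0.01  0.18  2.1  -0.33  0.52 -0.88]
0.16 Mtcp [0.205 0.172 0.121]
0.18 Mtcp [0.234 0.199 0.128]
0.2 Mtcp [0.262 0.226 0.134]
{'clock': 12.725, 'joints': [0.012, 0.179, 2.099, -0.334, 0.52, -0.877], 'qd': [0.001, 0.002, -0.001, 0.002, -0.002, -0.002], 'effort': [0.14, -35.138, -25.476, -0.17, -0.553, 0.06], 'eef_pos': [478.515, 1.111, 85.322], 'eef_rot': [0.0, 1.17, -0.419], 'wrist_force': [-1.162, -0.389, 6.801], 'moment': [-0.025, -0.045, 0.069], 'finger_gap': 13.663}
[[ 0.357  0.407  0.841]
 [-0.159  0.913 -0.375]
 [-0.921  0.     0.391]]
```

View pics/wrist8.png

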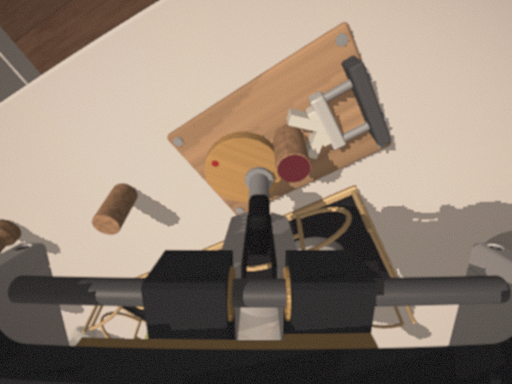

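View pics/sidec8.png

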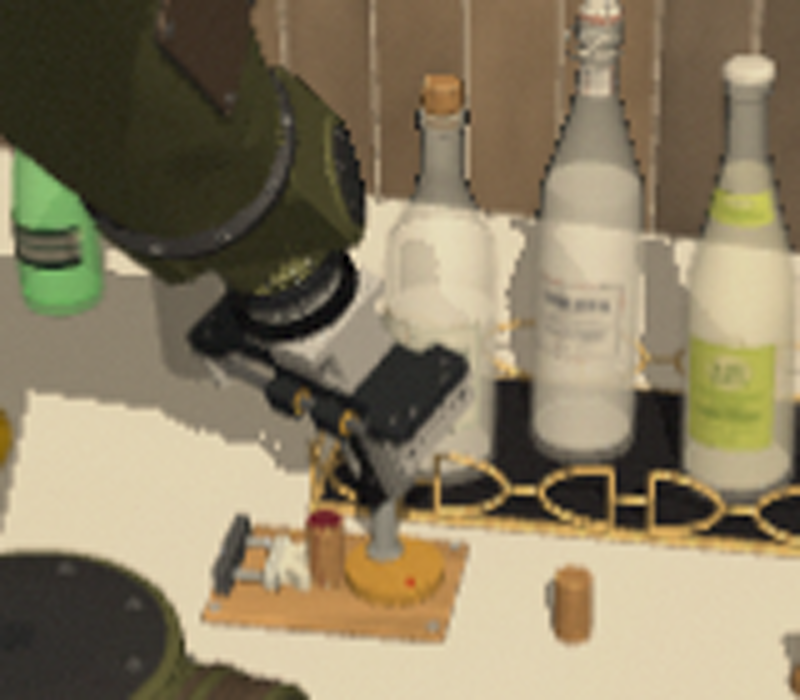

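Request:
jog_arm(series=[0, 0, -0.06, 0, 0, 0, -1, 0, 0, -0.12, 0, 0, 0, -1, 0, 0, -0.17, 0, 0, 0, -1, 0, 0, -0.2, 0, 0, 0, -1, 0, 0, -0.2, 0, 0, 0, -1, 0, 0, -0.2, 0, 0, 0, -1, 0, 0, -0.2, 0, 0, 0, -1, 0, 0, -0.2, 0, 0, 0, -1])

```text
clock: 13.82
eef_pos: [478.5, 1.1, 85.3]
eef_rot: [0.0, 1.17, -0.619]
wrist_force: [-0.9, -1.2, 6.0]
finger_gap: 13.7
```

```bash
python3 st.py
```

```text
t 13.82 pos [478.5    1.11  85.31] F [-0.89 -1.16  5.98] M [-0.056 -0.029 -0.041] gap 13.7
tool y yaw 0.9514 x axis [ 0.318 -0.227 -0.921] joints [ 0.05  0.2   2.07 -0.45  0.6  -0.56]
0.16 Mtcp [0.332 0.144 0.05 ]
0.18 Mtcp [0.38  0.166 0.062]
0.2 Mtcp [0.429 0.187 0.073]
```

Request:
jog_arm(series=[0, 0, 0, 0, 0, 0, -1, 0, 0, 0, 0, 0, 0, -1, 0, 0, 0, 0, 0, 0, -1, 0, 0, 0, 0, 0, 0, -1])

```text
clock: 14.32
eef_pos: [478.5, 1.1, 85.3]
eef_rot: [0.0, 1.17, -0.619]
wrist_force: [-1.6, 0.6, 6.7]
finger_gap: 13.6
```

```bash
python3 st.py;python3 snap.py 9 wrist;
```

```text
t 14.32 pos [478.52   1.11  85.32] F [-1.64  0.55  6.74] M [-0.132 -0.034  0.019] gap 13.64
tool y yaw 0.9514 x axis [ 0.318 -0.227 -0.921] joints [ 0.05  0.2   2.07 -0.45  0.6  -0.56]
0.16 Mtcp [0.031 0.067 0.05 ]
0.18 Mtcp [0.051 0.08  0.054]
0.2 Mtcp [0.072 0.092 0.058]
{'clock': 14.325, 'joints': [0.054, 0.202, 2.069, -0.448, 0.597, -0.56], 'qd': [-0.0, 0.001, -0.002, 0.0, -0.001, -0.001], 'effort': [0.08, -36.597, -25.441, -0.248, -0.386, 0.023], 'eef_pos': [478.515, 1.106, 85.322], 'eef_rot': [0.0, 1.17, -0.619], 'wrist_force': [-1.642, 0.553, 6.742], 'moment': [-0.132, -0.034, 0.019], 'finger_gap': 13.638}
[[ 0.318  0.581  0.75 ]
 [-0.227  0.814 -0.535]
 [-0.921  0.     0.39 ]]
```

View pics/wrist9.png

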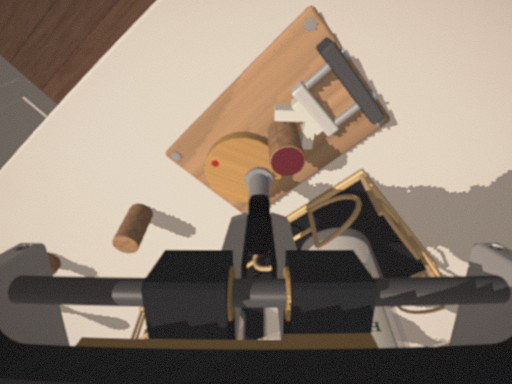

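```bash
cat > avg.py <<'E'
import sys
from cell import manip
from h import *
n=int(sys.argv[1]);Fs=[];Ms=[]
for i in range(n):
    manip.camera("side"); s=manip.read_state();Fs.append(s["wrist_force"]);Ms.append(s["moment"])
F=np.mean(Fs,0);M=np.mean(Ms,0);R=Rw(s);yaw=np.arctan2(R[1,1],R[0,1])
mz=[(m-np.cross(.187*R[:,0],f))[2] for m,f in zip(Ms,Fs)]
print("t",round(s["clock"],2),"yaw",yaw.round(4),"knob~",(2.107-yaw).round(3),"F",F.round(2),"M",M.round(3),"Mz_tcp",np.mean(mz).round(4),"+-",(np.std(mz)/n**.5).round(4), "Mz raw",M[2].round(3),np.round(mz,2), "pos",np.round(s["eef_pos"],2))
E
python3 avg.py 10
```

```text
t 14.88 yaw 0.9514 knob~ 1.156 F [-1.31 -0.49  5.7 ] M [-0.07  -0.039  0.011] Mz_tcp 0.0953 +- 0.0128 Mz raw 0.011 [0.07 0.18 0.11 0.05 0.15 0.1  0.05 0.06 0.08 0.11] pos [478.51   1.13  85.3 ]
```

Request:
jog_arm(series=[0, 0, -0.05, 0, 0, 0, -1, 0, 0, -0.1, 0, 0, 0, -1, 0, 0, -0.1, 0, 0, 0, -1, 0, 0, -0.1, 0, 0, 0, -1, 0, 0, -0.1, 0, 0, 0, -1])

```text
clock: 15.5
eef_pos: [478.5, 1.1, 85.3]
eef_rot: [0.001, 1.17, -0.718]
wrist_force: [-0.1, 0.2, 5.8]
finger_gap: 13.7
```

```bash
python3 avg.py 12
```

```text
t 16.1 yaw 0.8518 knob~ 1.255 F [-1.01 -0.15  6.5 ] M [-0.176 -0.076 -0.06 ] Mz_tcp -0.0038 +- 0.0144 Mz raw -0.06 [-0.03 -0.05 -0.12  0.04  0.04  0.03  0.05 -0.01  0.01 -0.06  0.    0.04] pos [478.5    1.1   85.31]
```

Request:
jog_arm(series=[0, 0, -0.05, 0, 0, 0, -1, 0, 0, -0.1, 0, 0, 0, -1, 0, 0, -0.1, 0, 0, 0, -1, 0, 0, -0.1, 0, 0, 0, -1, 0, 0, -0.1, 0, 0, 0, -1])

```text
clock: 16.73
eef_pos: [478.5, 1.1, 85.3]
eef_rot: [0.001, 1.17, -0.818]
wrist_force: [-1.4, -0.9, 6.4]
finger_gap: 13.7
```

```bash
python3 avg.py 12; python3 snap.py 10 wrist side; python3 - <<'E'
from h import *
s,d=pickle.load(open("d10.pkl","rb"))
crop(d["wrist"]["color"],150,0,400,210,3,"pics/wc10.png")
crop(d["side"]["color"],150,90,310,230,5,"pics/sidec10.png")
E
```

```text
t 17.32 yaw 0.7518 knob~ 1.355 F [-0.98 -0.03  6.22] M [-0.187 -0.069 -0.056] Mz_tcp -0.002 +- 0.0125 Mz raw -0.056 [-0.01  0.05 -0.09 -0.01 -0.04 -0.01 -0.    0.    0.04  0.07 -0.05  0.03] pos [478.5   1.1  85.3]
{'clock': 17.325, 'joints': [0.087, 0.232, 2.03, -0.505, 0.687, -0.301], 'qd': [-0.0, -0.001, 0.001, 0.0, 0.0, 0.0], 'effort': [0.069, -38.194, -25.293, -0.306, -0.251, -0.031], 'eef_pos': [478.498, 1.099, 85.298], 'eef_rot': [0.001, 1.17, -0.818], 'wrist_force': [-1.676, 0.549, 5.939], 'moment': [-0.182, -0.16, -0.027], 'finger_gap': 13.759}
[[ 0.267  0.73   0.629]
 [-0.285  0.683 -0.673]
 [-0.921  0.     0.39 ]]
```

View pics/wc10.png

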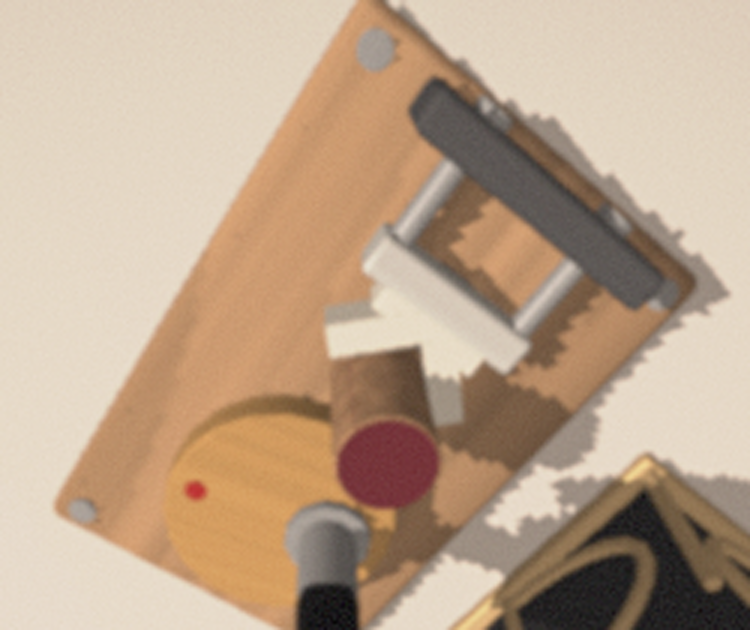

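View pics/sidec10.png

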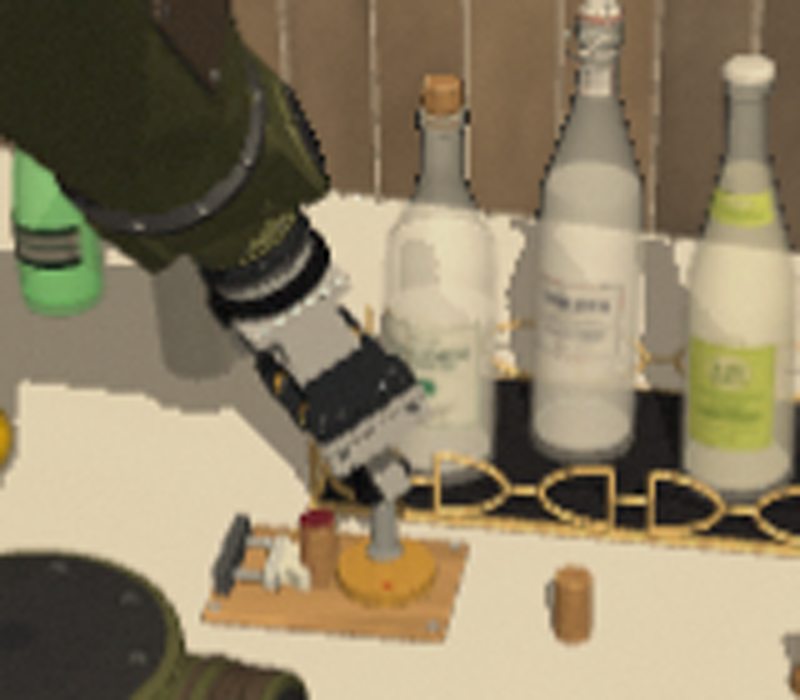

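Request:
jog_arm(series=[0, 0, -0.05, 0, 0, 0, -1, 0, 0, -0.1, 0, 0, 0, -1, 0, 0, -0.1, 0, 0, 0, -1, 0, 0, -0.1, 0, 0, 0, -1, 0, 0, -0.1, 0, 0, 0, -1])

```text
clock: 18.05
eef_pos: [478.5, 1.1, 85.3]
eef_rot: [0.001, 1.17, -0.918]
wrist_force: [-1.1, -1.1, 5.4]
finger_gap: 13.8
```

```bash
python3 avg.py 12
```

```text
t 18.65 yaw 0.6519 knob~ 1.455 F [-0.88 -0.26  6.05] M [-0.213 -0.075 -0.017] Mz_tcp 0.0455 +- 0.0186 Mz raw -0.017 [ 0.09  0.04  0.08  0.04 -0.09  0.07  0.04  0.11  0.07 -0.01  0.15 -0.05] pos [478.51   1.1   85.31]
```

Request:
jog_arm(series=[0, 0, -0.04, 0, 0, 0, -1, 0, 0, -0.08, 0, 0, 0, -1, 0, 0, -0.08, 0, 0, 0, -1, 0, 0, -0.08, 0, 0, 0, -1, 0, 0, -0.08, 0, 0, 0, -1])

```text
clock: 19.27
eef_pos: [478.5, 1.1, 85.3]
eef_rot: [0.001, 1.17, -0.998]
wrist_force: [-0.9, 0.0, 6.5]
finger_gap: 14.0
```

```bash
python3 avg.py 16; python3 snap.py 11 wrist side; python3 - <<'E'
from h import *
s,d=pickle.load(open("d11.pkl","rb"))
crop(d["wrist"]["color"],150,0,400,210,3,"pics/wc11.png")
crop(d["side"]["color"],150,90,310,230,5,"pics/sidec11.png")
E
```

```text
t 20.07 yaw 0.572 knob~ 1.535 F [-0.76 -0.54  6.07] M [-0.236 -0.105  0.119] Mz_tcp 0.1868 +- 0.0115 Mz raw 0.119 [0.11 0.2  0.25 0.18 0.12 0.13 0.21 0.26 0.23 0.22 0.14 0.17 0.18 0.21
 0.23 0.15] pos [478.52   1.09  85.31]
{'clock': 20.075, 'joints': [0.11, 0.263, 1.99, -0.523, 0.773, -0.104], 'qd': [-0.0, -0.0, 0.001, 0.0, 0.001, -0.002], 'effort': [0.027, -40.042, -25.373, -0.215, -0.042, 0.092], 'eef_pos': [478.519, 1.09, 85.31], 'eef_rot': [0.001, 1.17, -0.998], 'wrist_force': [-0.657, -0.746, 5.505], 'moment': [-0.251, -0.099, 0.078], 'finger_gap': 13.878}
[[ 0.212  0.841  0.498]
 [-0.328  0.541 -0.774]
 [-0.921  0.     0.39 ]]
```

View pics/wc11.png

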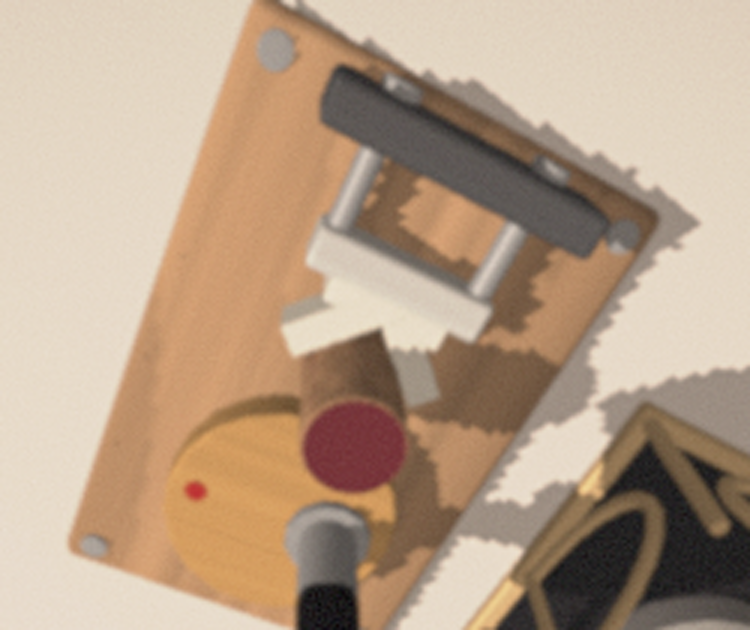

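View pics/sidec11.png

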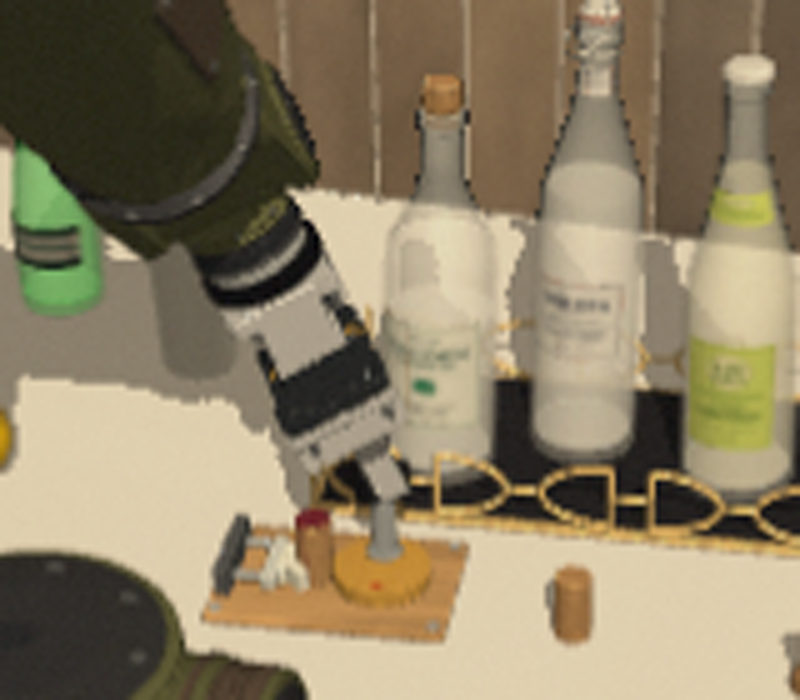

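```bash
python3 avg.py 30
```

```text
t 21.68 yaw 0.572 knob~ 1.535 F [-1.   -0.51  6.08] M [-0.237 -0.121  0.116] Mz_tcp 0.1977 +- 0.0075 Mz raw 0.116 [0.15 0.17 0.23 0.22 0.14 0.19 0.18 0.23 0.2  0.21 0.21 0.18 0.2  0.25
 0.17 0.21 0.19 0.21 0.2  0.16 0.2  0.21 0.23 0.24 0.29 0.17 0.15 0.17
 0.29 0.09] pos [478.53   1.09  85.31]
```

```bash
cat > rect.py <<'E'
from h import *
th=.1366;o=np.array([461.6,29.2])
M=np.array([[np.cos(th),-np.sin(th)],[np.sin(th),np.cos(th)]])
xs=np.arange(-30,30,.25);ys=np.arange(80,10,-.25)
def rectify(c,T,z):
    X,Y=np.meshgrid(xs,ys);p=np.stack([X.ravel(),Y.ravel()],1)@M.T+o
    uv=w2px(c,np.c_[p,np.full(len(p),z)],T).astype(np.float32).reshape(len(ys),len(xs),2)
    return cv2.remap(c["color"],uv[...,0],uv[...,1],cv2.INTER_CUBIC)
if __name__=="__main__":
    out=[]
    for t in "5 6 8 9 10 11".split():
        s,d=pickle.load(open(f"d{t}.pkl","rb"));c=d["wrist"];T=wpose(c,s)
        a=rectify(c,T,22);out.append(a)
    cv2.imwrite("pics/rect.png",cv2.resize(np.hstack(out),None,fx=.55,fy=.55*1.5))
    cv2.imwrite("pics/rect2.png",np.hstack([out[2],out[4],out[5]]))
E
python3 rect.py
```

```text
(no output)
```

View pics/rect2.png

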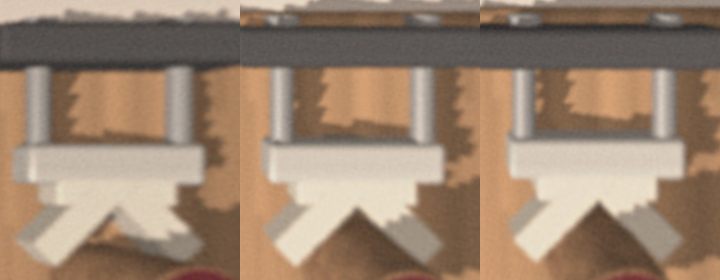

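```bash
cat > edge.py <<'E'
import sys
from rect import *
for t in sys.argv[1:]:
    s,d=pickle.load(open(f"d{t}.pkl","rb"));c=d["wrist"];T=wpose(c,s)
    g=rectify(c,T,22)[...,0].astype(float)  # blue: white vs wood
    r=[]
    for lo,hi in[(-7,3),(-3,7)]:
        m=(xs>lo)&(xs<hi);p=cv2.GaussianBlur(g[:,m].mean(1)[:,None],(1,9),1.5)[:,0]
        dg=np.diff(p);
        seg=np.where((ys[:-1]<52)&(ys[:-1]>38))[0];k=seg[np.argmax(dg[seg])]
        w=np.clip(dg[k-6:k+7],0,None);e=(w*ys[k-6:k+7]).sum()/w.sum()
        seg=np.where((ys[:-1]<70)&(ys[:-1]>56))[0];k2=seg[np.argmax(dg[seg])];w=np.clip(dg[k2-6:k2+7],0,None);e2=(w*ys[k2-6:k2+7]).sum()/w.sum()
        r+= [e.round(2),e2.round(2),(e2-e).round(2)]
    print(t,r)
E
python3 edge.py 6 8 9 10 11
```

```text
6 [np.float64(43.47), np.float64(59.98), np.float64(16.51), np.float64(43.49), np.float64(59.99), np.float64(16.5)]
8 [np.float64(43.87), np.float64(62.26), np.float64(18.39), np.float64(43.88), np.float64(62.25), np.float64(18.37)]
9 [np.float64(43.98), np.float64(63.23), np.float64(19.26), np.float64(43.97), np.float64(63.23), np.float64(19.26)]
10 [np.float64(43.81), np.float64(63.0), np.float64(19.19), np.float64(43.8), np.float64(63.02), np.float64(19.22)]
11 [np.float64(44.9), np.float64(62.58), np.float64(17.68), np.float64(44.9), np.float64(62.54), np.float64(17.64)]
```

Request:
jog_arm(series=[0, 0, -0.02, 0, 0, 0, -1, 0, 0, -0.02, 0, 0, 0, -1, 0, 0, -0.02, 0, 0, 0, -1, 0, 0, -0.02, 0, 0, 0, -1, 0, 0, -0.02, 0, 0, 0, -1, 0, 0, -0.02, 0, 0, 0, -1])

```text
clock: 22.42
eef_pos: [478.6, 1.1, 85.3]
eef_rot: [0.001, 1.17, -1.018]
wrist_force: [-0.5, -1.3, 5.5]
finger_gap: 13.7
```

```bash
python3 avg.py 30; python3 snap.py 12 wrist; python3 edge.py 12
```

```text
t 23.93 yaw 0.5522 knob~ 1.555 F [-1.04 -0.52  6.11] M [-0.205 -0.153  0.227] Mz_tcp 0.3117 +- 0.0091 Mz raw 0.227 [0.36 0.28 0.29 0.21 0.36 0.32 0.28 0.4  0.33 0.31 0.27 0.32 0.26 0.34
 0.26 0.25 0.28 0.37 0.29 0.36 0.33 0.31 0.24 0.36 0.28 0.25 0.42 0.31
 0.35 0.37] pos [478.55   1.09  85.32]
{'clock': 23.925, 'joints': [0.112, 0.266, 1.985, -0.524, 0.783, -0.084], 'qd': [-0.001, -0.001, -0.002, -0.001, -0.0, 0.0], 'effort': [-0.041, -40.246, -25.421, -0.15, 0.033, 0.186], 'eef_pos': [478.548, 1.091, 85.32], 'eef_rot': [0.001, 1.17, -1.018], 'wrist_force': [-1.155, -1.333, 4.462], 'moment': [-0.219, -0.161, 0.243], 'finger_gap': 13.522}
[[ 0.205  0.851  0.483]
 [-0.332  0.525 -0.784]
 [-0.921  0.     0.39 ]]
12 [np.float64(45.03), np.float64(62.58), np.float64(17.55), np.float64(45.04), np.float64(62.58), np.float64(17.54)]
```

```bash
python3 avg.py 40
```

```text
t 25.98 yaw 0.5522 knob~ 1.555 F [-0.88 -0.41  6.01] M [-0.219 -0.147  0.225] Mz_tcp 0.2959 +- 0.0072 Mz raw 0.225 [0.28 0.31 0.31 0.3  0.32 0.27 0.28 0.37 0.24 0.25 0.3  0.2  0.34 0.34
 0.34 0.34 0.35 0.33 0.27 0.28 0.34 0.28 0.22 0.29 0.24 0.31 0.28 0.35
 0.22 0.28 0.27 0.35 0.28 0.32 0.18 0.36 0.28 0.29 0.3  0.37] pos [478.53   1.09  85.3 ]
```

```bash
python3 - <<'E'
from rect import *
for t in "8 9 10 11 12".split():
    s,d=pickle.load(open(f"d{t}.pkl","rb"));c=d["wrist"];T=wpose(c,s)
    im=c["color"].astype(float)[130:190,195:235]
    w=np.clip(im[...,2]-im[...,1]-80,0,None)
    v,u=np.mgrid[130:190,195:235]
    U,V=(u*w).sum()/w.sum(),(v*w).sum()/w.sum()
    p=M.T@(px2w(c,U,V,21.5,T)[:2]-o)-[14,-29]
    R=Rw(s);yaw=np.arctan2(R[1,1],R[0,1])
    a=np.arctan2(-p[0],-p[1])
    print(t,round(U,2),round(V,2),"dot rel pivot",p.round(2),"knob by dot",a.round(4),"by tool",(2.107-yaw).round(4),(a-2.107+yaw).round(4))
E
```

```text
8 214.73 163.2 dot rel pivot [-31.47 -22.56] knob by dot 0.9487 by tool 0.9557 -0.007
9 214.78 163.17 dot rel pivot [-35.21 -15.95] knob by dot 1.1454 by tool 1.1556 -0.0102
10 214.77 163.16 dot rel pivot [-37.62  -8.77] knob by dot 1.3417 by tool 1.3552 -0.0134
11 214.75 163.27 dot rel pivot [-38.45  -2.16] knob by dot 1.5148 by tool 1.535 -0.0202
12 214.68 163.47 dot rel pivot [-38.43  -1.61] knob by dot 1.5288 by tool 1.5548 -0.0259
```

```bash
python3 - <<'E'
from h import *
from scipy.spatial.transform import Rotation as R
a,_=pickle.load(open("d12.pkl","rb"));b,_=pickle.load(open("d3.pkl","rb"))
r=R.from_matrix(Rw(b)@Rw(a).T);print(r.as_rotvec().round(4),np.array(b["eef_pos"])-a["eef_pos"])
E
```

```text
[ 0.3809  0.1343 -0.4237] [-14.35368017 -57.04092675 136.012154  ]
```

Request:
jog_arm(series=[0, 0, 0, 0, 0, 0, -0.3, 0, 0, 0, 0, 0, 0, -0.1, 0, 0, 0, 0, 0, 0, -0.1, 0, 0, 0, 0, 0, 0, -0.1, 0, 0, 0, -0.005, 0.009, 0.025, -0.1, 0, 0, 0, -0.015, 0.025, 0.07, -0.1, 0, 0, 0, -0.02, 0.033, 0.11, -0.1])

```text
clock: 26.85
eef_pos: [457.7, 34.7, 196.2]
eef_rot: [-0.0, 1.171, -1.02]
wrist_force: [0.1, 0.2, 0.9]
finger_gap: 42.0
```

Request:
jog_arm(series=[0.1, 0.034, -0.106, 0.002, -0.02, 0.02, -0.5, 0.19, 0.067, -0.212, 0.004, -0.04, 0.026, -0.5, 0.286, 0.1, -0.318, 0.0057, -0.065, 0.026, -0.5, 0.381, 0.134, -0.424, 0.0057, -0.09, 0.026, -0.5, 0.381, 0.134, -0.424, 0.0057, -0.09, 0.026, -0.5, 0.381, 0.134, -0.424, 0.0057, -0.09, 0.026, -0.5, 0.381, 0.134, -0.424, 0.0057, -0.09, 0.026, -0.5])

```text
clock: 27.72
eef_pos: [463.8, -55.1, 220.9]
eef_rot: [-1.6, 1.57, -3.047]
wrist_force: [0.5, -0.6, 1.3]
finger_gap: 23.6
```

```bash
python3 snap.py 13 wrist side; sed 's/"wrist"/"wrist"/' edge.py >/dev/null; python3 edge.py 3 13; python3 - <<'E'
from rect import *
o2=[]
for t in "3","13":
    s,d=pickle.load(open(f"d{t}.pkl","rb"));o2.append(rectify(d["wrist"],wpose(d["wrist"],s),22))
cv2.imwrite("pics/rect3.png",np.hstack(o2))
crop(d["wrist"]["color"],190,20,330,180,4,"pics/wc13.png")
crop(d["side"]["color"],190,150,290,230,7,"pics/sidec13.png")
E
```

```text
{'clock': 27.725, 'joints': [-0.196, 0.118, 1.75, -0.0, 1.275, -0.32], 'qd': [0.001, -0.002, -0.002, 0.001, 0.004, -0.001], 'effort': [-0.525, -41.562, -34.652, 0.04, 0.033, 0.003], 'eef_pos': [463.777, -55.064, 220.868], 'eef_rot': [-1.6, 1.57, -3.047], 'wrist_force': [0.539, -0.553, 1.327], 'moment': [-0.035, 0.038, 0.05], 'finger_gap': 23.606}
[[-0.001  0.992  0.123]
 [-0.     0.123 -0.992]
 [-1.    -0.001 -0.   ]]
3 [np.float64(43.42), np.float64(61.19), np.float64(17.77), np.float64(43.43), np.float64(61.39), np.float64(17.97)]
13 [np.float64(44.76), np.float64(61.23), np.float64(16.46), np.float64(44.7), np.float64(61.29), np.float64(16.59)]
```

View pics/rect3.png

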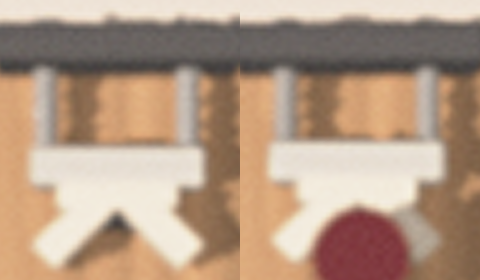

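View pics/wc13.png

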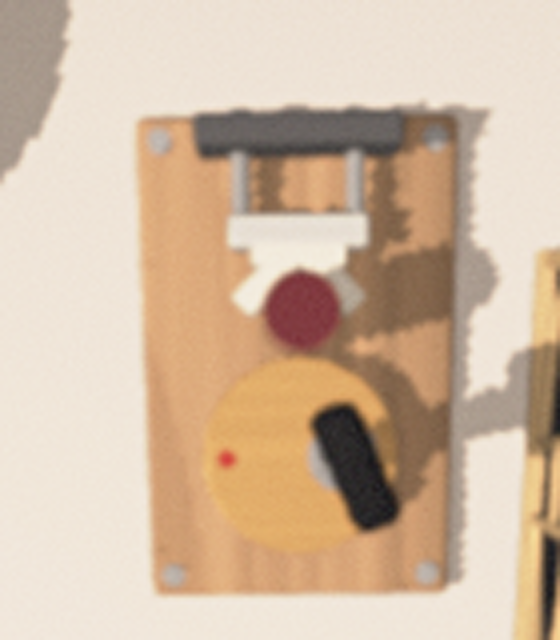

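View pics/sidec13.png

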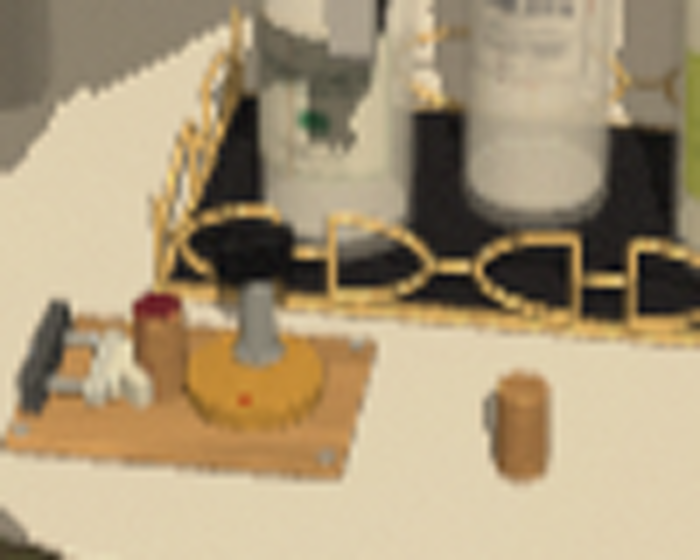

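Request:
jog_arm(series=[-0.1, -0.034, 0.106, -0.002, 0.025, 0, -0.1, -0.19, -0.067, 0.212, -0.004, 0.05, 0, -0.1, -0.286, -0.1, 0.318, -0.0057, 0.075, -0.01, -0.1, -0.381, -0.134, 0.424, -0.0057, 0.09, -0.026, -0.1, -0.381, -0.134, 0.424, -0.0057, 0.09, -0.026, -0.1, -0.381, -0.134, 0.424, -0.0057, 0.09, -0.026, -0.1])

```text
clock: 28.58
eef_pos: [458.5, 34.1, 195.5]
eef_rot: [0.002, 1.172, -1.019]
wrist_force: [0.7, -0.2, 0.5]
finger_gap: 42.3
```

```bash
python3 st.py
```

```text
t 28.57 pos [458.47  34.1  195.52] F [ 0.72 -0.2   0.47] M [ 0.082  0.084 -0.034] gap 42.31
tool y yaw 0.5497 x axis [ 0.204 -0.331 -0.921] joints [ 0.19  0.07  1.92 -0.43  1.05 -0.16]
0.16 Mtcp [ 0.137  0.205 -0.065]
0.18 Mtcp [ 0.144  0.22  -0.069]
0.2 Mtcp [ 0.151  0.235 -0.073]
```

Back down over the knob (reversed retreat), close lightly, then read.

Request:
jog_arm(series=[0, 0, 0.012, 0.007, -0.011, -0.05, -0.1, 0, 0, 0.012, 0.015, -0.024, -0.085, -0.1, 0, 0, 0.012, 0.02, -0.033, -0.11, -0.1, 0, 0, 0.012, 0.02, -0.033, -0.11, -0.1, 0, 0, 0.012, 0.02, -0.033, -0.11, -1, 0, 0, 0.012, 0.02, -0.033, -0.11, -1, 0, 0, 0.012, 0.02, -0.033, -0.11, -1, 0, 0, 0.012, 0.02, -0.033, -0.11, -1, 0, 0, 0.012, 0.02, -0.033, -0.11, -1, 0, 0, 0.012, 0.02, -0.033, -0.11, -1], squeeze=45)

```text
clock: 29.82
eef_pos: [478.4, 1.3, 85.6]
eef_rot: [0.002, 1.17, -1.006]
wrist_force: [-3.4, 2.6, 8.0]
finger_gap: 13.8
```

```bash
cat > dot.py <<'E'
import sys
from rect import *
for t in sys.argv[1:]:
    s,d=pickle.load(open(f"d{t}.pkl","rb"));c=d["wrist"];T=wpose(c,s)
    im=c["color"].astype(float)[130:190,195:235]
    w=np.clip(im[...,2]-im[...,1]-80,0,None)
    v,u=np.mgrid[130:190,195:235]
    U,V=(u*w).sum()/w.sum(),(v*w).sum()/w.sum()
    p=M.T@(px2w(c,U,V,21.5,T)[:2]-o)-[14,-29]
    R=Rw(s);yaw=np.arctan2(R[1,1],R[0,1]);a=np.arctan2(-p[0],-p[1])
    print(t,round(U,2),round(V,2),"knob by dot",a.round(4),"by tool",(2.107-yaw).round(4),(a-2.107+yaw).round(4))
E
python3 avg.py 10; python3 snap.py 14 wrist; python3 dot.py 12 14; python3 edge.py 14
```

```text
t 30.32 yaw 0.563 knob~ 1.544 F [-3.06  1.72  7.3 ] M [-0.116  0.403 -0.204] Mz_tcp -0.0826 +- 0.011 Mz raw -0.204 [-0.08 -0.14 -0.08 -0.09 -0.04 -0.01 -0.11 -0.07 -0.11 -0.09] pos [478.4    1.26  85.57]
{'clock': 30.325, 'joints': [0.111, 0.264, 1.988, -0.523, 0.778, -0.095], 'qd': [-0.002, 0.002, 0.001, -0.002, 0.001, -0.001], 'effort': [-0.613, -39.941, -26.237, -0.658, -0.634, -0.053], 'eef_pos': [478.403, 1.259, 85.566], 'eef_rot': [0.002, 1.17, -1.006], 'wrist_force': [-3.216, 1.952, 6.776], 'moment': [-0.097, 0.427, -0.211], 'finger_gap': 13.498}
[[ 0.209  0.846  0.491]
 [-0.33   0.534 -0.779]
 [-0.921  0.001  0.39 ]]
12 214.68 163.47 knob by dot 1.5288 by tool 1.5548 -0.0259
14 214.85 163.3 knob by dot 1.5246 by tool 1.544 -0.0194
14 [np.float64(44.97), np.float64(62.54), np.float64(17.57), np.float64(44.98), np.float64(62.51), np.float64(17.53)]
```

View pics/wrist14.png

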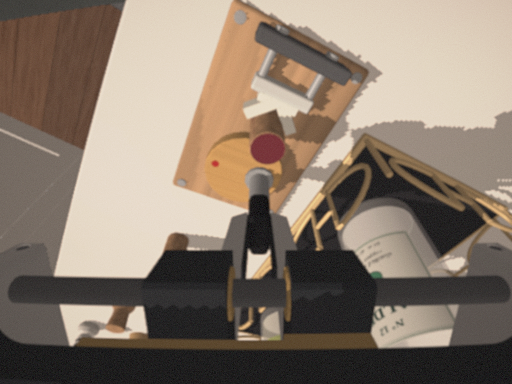

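Request:
jog_arm(series=[0, 0, -0.025, 0, 0, 0, -1, 0, 0, -0.05, 0, 0, 0, -1, 0, 0, -0.05, 0, 0, 0, -1, 0, 0, -0.05, 0, 0, 0, -1, 0, 0, -0.05, 0, 0, 0, -1])

```text
clock: 31.0
eef_pos: [478.5, 1.3, 85.6]
eef_rot: [0.002, 1.17, -1.056]
wrist_force: [-3.4, 1.1, 7.1]
finger_gap: 14.0
```

```bash
python3 avg.py 20; python3 snap.py 15 wrist; python3 dot.py 15; python3 edge.py 15
```

```text
t 32.0 yaw 0.5136 knob~ 1.593 F [-3.22  0.96  7.09] M [-0.061  0.309  0.111] Mz_tcp 0.281 +- 0.0085 Mz raw 0.111 [0.38 0.32 0.32 0.27 0.29 0.29 0.28 0.23 0.29 0.24 0.28 0.32 0.31 0.32
 0.23 0.25 0.28 0.23 0.27 0.24] pos [478.46   1.28  85.56]
{'clock': 32.0, 'joints': [0.115, 0.273, 1.976, -0.524, 0.802, -0.046], 'qd': [0.0, 0.0, -0.001, -0.001, 0.0, -0.0], 'effort': [-0.795, -40.538, -26.311, -0.482, -0.385, 0.209], 'eef_pos': [478.458, 1.284, 85.564], 'eef_rot': [0.002, 1.17, -1.056], 'wrist_force': [-2.614, 0.687, 7.183], 'moment': [-0.047, 0.318, 0.099], 'finger_gap': 14.01}
[[ 0.192  0.871  0.452]
 [-0.34   0.491 -0.802]
 [-0.921  0.001  0.39 ]]
15 214.55 163.61 knob by dot 1.564 by tool 1.5934 -0.0294
15 [np.float64(45.45), np.float64(62.43), np.float64(16.98), np.float64(45.46), np.float64(62.41), np.float64(16.95)]
```

Request:
jog_arm(series=[0, 0, 0, 0, 0, 0, -0.3, 0, 0, 0, 0, 0, 0, -0.1, 0, 0, 0, 0, 0, 0, -0.1, 0, 0, 0, 0, 0, 0, -0.1, 0, 0, 0, -0.005, 0.009, 0.025, -0.1, 0, 0, 0, -0.015, 0.025, 0.07, -0.1, 0, 0, 0, -0.02, 0.033, 0.11, -0.1])

```text
clock: 32.92
eef_pos: [457.7, 34.6, 196.2]
eef_rot: [-0.0, 1.171, -1.058]
wrist_force: [0.0, 0.9, 0.1]
finger_gap: 42.4
```

Request:
jog_arm(series=[0.1, 0.034, -0.1, 0.002, -0.02, 0.02, -0.5, 0.19, 0.067, -0.2, 0.004, -0.04, 0.026, -0.5, 0.28, 0.1, -0.29, 0.0057, -0.065, 0.026, -0.5, 0.385, 0.119, -0.384, 0.0057, -0.09, 0.026, -0.5, 0.385, 0.119, -0.384, 0.0057, -0.09, 0.026, -0.5, 0.385, 0.119, -0.384, 0.0057, -0.09, 0.026, -0.5, 0.385, 0.119, -0.384, 0.0057, -0.09, 0.026, -0.5])

```text
clock: 33.8
eef_pos: [463.8, -55.0, 220.8]
eef_rot: [1.512, 1.564, 0.065]
wrist_force: [-0.3, 0.4, -0.7]
finger_gap: 23.5
```

```bash
python3 snap.py 16 wrist side top; python3 edge.py 3 13 16; python3 - <<'E'
from h import *
s,d=pickle.load(open("d16.pkl","rb"))
crop(d["wrist"]["color"],190,20,330,180,4,"pics/wc16.png")
crop(d["side"]["color"],190,150,340,240,5,"pics/sidec16.png")
E
```

```text
{'clock': 33.8, 'joints': [-0.198, 0.113, 1.755, 0.002, 1.267, -0.322], 'qd': [0.0, 0.001, -0.002, 0.002, 0.001, -0.002], 'effort': [-0.548, -41.355, -34.665, 0.044, 0.015, 0.006], 'eef_pos': [463.802, -55.029, 220.831], 'eef_rot': [1.512, 1.564, 0.065], 'wrist_force': [-0.263, 0.351, -0.681], 'moment': [-0.083, 0.047, -0.038], 'finger_gap': 23.452}
[[ 0.007  0.992  0.124]
 [ 0.     0.124 -0.992]
 [-1.     0.007  0.   ]]
3 [np.float64(43.42), np.float64(61.19), np.float64(17.77), np.float64(43.43), np.float64(61.39), np.float64(17.97)]
13 [np.float64(44.76), np.float64(61.23), np.float64(16.46), np.float64(44.7), np.float64(61.29), np.float64(16.59)]
16 [np.float64(45.2), np.float64(61.3), np.float64(16.1), np.float64(45.04), np.float64(61.51), np.float64(16.47)]
```

View pics/wc16.png

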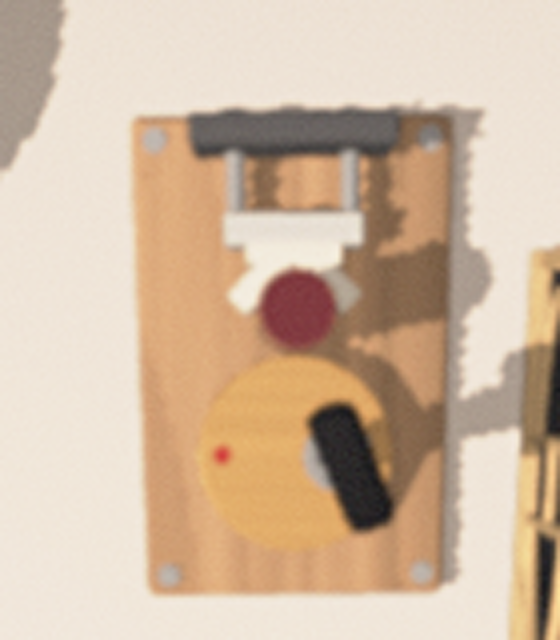

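View pics/sidec16.png

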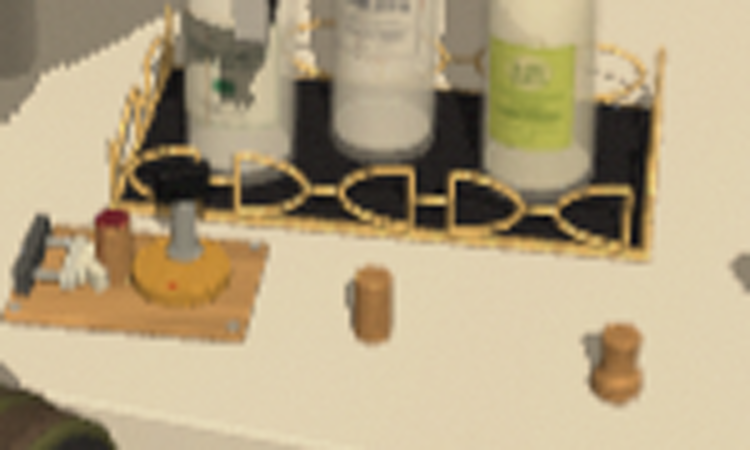

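```bash
python3 -c "
from cell import manip
print(manip.sign_off(), manip.read_state()['clock'])"
```

```text
the job is handed in; nothing more can be done
the job is handed in; nothing more can be done
```

The red-topped cork stands upright, red end up, nipped between the cam and the V-jaw. I handed the job in at about 34 s of the 67 s allowed. I put the clamping force at about 10 N, but the checks did not agree exactly.

- **Order:** I set the cork down on its place and let go of it. Then I turned the knob clockwise from about 0.47 to 1.56 rad and left it there. The gripper leaned back during the turn to stay clear of the bottle behind the jig.
- **Force from the jaw:** The last pictures show the jaw pushed back 1.5 to 1.8 mm, which is about 9 to 10.6 N at 6 N per mm.
- **Force from the knob torque:** The last average before I let go was 0.28 N m, or 14 N. It was still falling and settled near 0.25 N m, about 12 N, with some knob friction probably still in it. I relied more on the jaw reading.
- **Extra turn:** The first setting looked like only about 8 N by the jaw, so I let go, checked, gripped the knob again and turned it a further 0.035 rad or so.
- **Surroundings:** The last side view shows cork_2 and cork_3 where they stood. I did not measure the jigger, stopper, corkscrew or lemon again, but the arm did not go near them. The gripper was clear of everything at hand-in.

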